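# Charge the mill jar and hold its lid down on the dowels

### The arm

A 6-joint arm with a two-finger parallel gripper is mounted at the origin on the work surface. World frame = base frame: x ahead of the robot, y to its left, z up, the work surface at z = 0. Lengths are in mm, angles in rad, forces in N, time in s.
With the tool pointing down it reaches from about 275 to 750 mm from the base axis. Payload 10.2 kg.
Tool frame: the origin (TCP) lies on the front face of the gripper's body, between the roots of the fingers; the fingertips stand 73 mm ahead of it and the grasp point (between the pads) lies ctrl.grip_depth ahead of it (ctrl.grip_depth is the distance from the TCP to the grasp point, in mm); z points along the fingers, y is the direction in which the jaws open and shut (so a half turn about z gives the same grasp; the last joint's range is limited). The gripper opens to 85 mm and grips with 20 to 120 N. Pads are 22 mm wide; open, the fingers measure 114 mm over their backs; the gripper's body (76 mm by 85 mm) begins 54 mm behind the grasp point. The pads swing forward as they close: fully open they stand 13 mm farther back than shut.
Start: joints at [-1.401, 0.313, 1.498, -0, 1.331, -0.223], TCP at [200.946, -485.028, 303.894] pointing down, gripper open.
Joint ranges: [-2.94, 2.94], [-0.97, 2.17], [0.19, 2.56], [-1.23, 4.37], [0.02, 3.11], [-2.88, 2.88]. Speed limits (rad/s): [2.39, 2.39, 3.01, 3.14, 3.14, 3.14].

### API

Orientations are given as a unit quaternion [w, x, y, z].
In Python, from rig import readout, capture, ctrl, nets gives the robot as it stands. The module is installed in compiled form; this text tells all that it offers.
- The arm moves only by the tool apply_moves, never from a script. Its argument "targets" is a list of rows, each a list of 4 numbers: the shift along the tool's x, y, z in cm, then the turn about the tool's z in degrees. A call has 1 to 8 rows; each row shifts and turns the commanded pose from where the row before left it, along the tool's axes as they then stand; what a row does not reach is not made up. A row lasts 1/10 s, in which the tool goes at most 50 mm and 8.59 degrees, less where a joint would pass 70% of its speed; a pose out of reach is approached as far as the arm can. A call with a gripper value outside its range is refused whole. "grip" is the finger opening in cm, from 0 to 8.54, set as the call begins (left out, the last holds). The fingers move at their own pace and stop on an object; "force" is the grip in N (left out, the last holds). Time passes only in rows, so rows that do not move let the fingers close. It gives the time, the measured TCP pose, the force and the opening at its end, in the units of the state.
- readout.sense(): the state, without advancing time (a new reading comes with each control period).
- capture(name): name is "scene" or "top" or "wrist"; returns a dict with "img" (384x512x3 uint8, red, green, blue), "fov_y" (degrees; the focal length in pixels is half the picture's height over the tangent of half this angle, whatever the lens; pixels are square), "cx", "cy" (the principal point, pixels), "D" ([k1, k2, p1, p2, k3] as OpenCV has them; the pictures are not rectified), "eye" and "rotation" of the camera in the world. Camera axes: x right, y down, z forward; pixel columns grow to the right and rows downward; lengths in mm; the calibration is good to about 2 mm. A picture is of the moment at which its call begins. There is no depth.
- ctrl.finish_job(): hands the job in, once; it reports no verdict.
Trained networks look in the newest picture that a camera, given by its name, has taken for a name from the list of things; names that differ only in an ending like _2 or _b are one class to them, and where a whole thing is asked for, a point or a joint stands for the part that bears it (a point fixed in the world has none). Each returns a list of dicts, best first, with "score" (0 to 1); they miss things now and then, are a little off and sometimes report something else, mostly with a low value. They report only what shows in the picture. A call takes as long as a camera call.
- nets.boxes_of(camera, target): "location" ([column, row] as shares, 0 to 1, of the picture: columns of its width, rows of its height, amid what is visible of it).
The state is a dict: "time_s": time; "joints": joint angles; "dq": joint speeds; "tau": joint torques, N m; "eef_pos": TCP position; "ee_rot": TCP orientation; "force": force on the tool from outside, world axes, zero at the start; "wrist_torque": the same for the moment, N m; "grip_width": opening from 0.0 (shut) to 1.0 (fully open).
Only numpy, scipy, OpenCV 4.12 (cv2) and the standard library are available. Lean on these libraries where they do the work, as an engineer would, in place of code of your own. Each camera call takes 0.05 s, during which the arm holds its last target.

### The job

Charge the glaze mill jar: take the caddy by its black grip bar, tip all five grinding balls out over its spout into the jar, and set the caddy back down upright on the table, clear of the jar. Then fit the lid onto the jar's two dowels, fully home and flush on the rim, and finish while still holding the lid by its grip bar and pressing it firmly down (more than its own weight, about 15 N), as for someone about to clamp it. Leave the mugs, the bowl, the pigment jars and the brush where they are.

Things in the scene. Friction and masses are not known exactly. Their poses are not given: they have to be found in the camera images.
- jar: White ceramic mill jar, fixed upright. Origin: centre of underside. Outer dia. 128, inner 116, height 70 mm, inner floor at 8 mm. Two ears along its x axis (190 mm over both, 36 wide, tops flush with the rim), each with a steel dowel at x = +/-78, y = 0: dia. 12, rising 20 mm above the rim, top 8 mm tapering to dia. 4.
- jar_rim (a point): Centre of the jar's mouth, level with the top of the rim and ears, 70 mm above the jar's origin.
- lid: White ceramic lid (about 0.5 kg), flat on the table. Origin: centre of underside. Disc dia. 132, 15 mm thick, with two ears along its x axis (190 mm over both, 36 wide, 14 thick), each with a dia. 14 through hole at x = +/-78, y = 0 for the jar's dowels; fits either way round. Upright grip bar on top along x: 70 long, 20 thick (y), z = 14 to 56 mm.
- lid_grip (a point): Point in the middle of the lid's grip bar, 40 mm above the lid's underside.
- tray: Aluminium caddy (0.28 kg) holding five balls. Origin: centre of underside. 170 long (x), 100 wide, walls 40 mm high. Open spout at its -x end, narrowing to 55 mm, floor rising there at 18 degrees to a lip: balls stay in when level, roll out when that end is tipped down 35 to 40 degrees. Over the middle, on a steel hoop, a black upright grip bar along x: 70 long, 14 thick (y), z = 77 to 119 mm.
- tray_grip (a point): Point in the middle of the caddy's black grip bar, 105 mm above the caddy's underside.
- tray_spout (a point): Middle of the spout's lip, at x = -85, y = 0, z = 16 mm of the caddy.
- ball0_center (a point): Centre of one of the five white ceramic grinding balls, 25 mm diameter, 30 g, that start in the caddy.
- ball1_center (a point): Centre of one of the five white ceramic grinding balls, 25 mm diameter, 30 g, that start in the caddy.
- ball2_center (a point): Centre of one of the five white ceramic grinding balls, 25 mm diameter, 30 g, that start in the caddy.
- ball3_center (a point): Centre of one of the five white ceramic grinding balls, 25 mm diameter, 30 g, that start in the caddy.
- ball4_center (a point): Centre of one of the five white ceramic grinding balls, 25 mm diameter, 30 g, that start in the caddy.
- mug0: Bystander: mug with a side handle, 80 mm diameter, 100 mm high; origin at the centre of its underside.
- mug1: Bystander: mug with a side handle, 80 mm diameter, 100 mm high; origin at the centre of its underside.
- mug2: Bystander: mug with a side handle, 80 mm diameter, 100 mm high; origin at the centre of its underside.
- bowl: Bystander: empty yellow plastic bowl, 140 mm diameter, 60 mm high; origin at the centre of its underside.
- pot0: Bystander: small closed pigment jar, 42 mm diameter, 50 mm high; origin at the centre of its underside.
- pot1: Bystander: small closed pigment jar, 42 mm diameter, 50 mm high; origin at the centre of its underside.
- brush: Bystander: paint brush lying on the table near the robot, along its own x; origin under its middle.

How it is judged (in metres and radians):
On the way, in this order (a step that is already met when the one before it is completed fails the run):
1. the caddy, held by the gripper, is tipped over the jar (angle between tray's own z axis and vertical above 0.3 rad and height (world z) of tray_spout above 0.06 m and horizontal distance between tray_spout and jar_rim below 0.12 m and contact force between the fingers and tray above 1 N).
2. all five balls are in the jar (horizontal distance between each of ball0_center, ball1_center, ball2_center, ball3_center, ball4_center and jar_rim below 0.058 m and height (world z) of each of ball0_center, ball1_center, ball2_center, ball3_center, ball4_center below 0.066 m), for 0.2 s.
3. the caddy stands upright on the table again, let go (angle between tray's own z axis and vertical below 0.08 rad and height (world z) of tray below 0.008 m and contact force between each of the arm, the fingers and tray below 0.2 N), for 0.2 s.
At the end, for the whole second after the job is handed in: All five balls in the jar; lid on both dowels, flat on the rim (within 4 mm of centre, 3 mm in height, 0.05 rad of the dowel line), held by the gripper and pressed on with over 10 N; caddy upright on the table, touching neither jar nor lid; bystanders within 30 mm of their places (all of step 2 and horizontal distance between lid and jar_rim below 0.004 m and z of lid in the frame of jar_rim between -0.004 and 0.003 m and angle between the x axis of lid and the x axis of jar, either way round below 0.05 rad and angle between lid's own z axis and vertical below 0.05 rad and contact force between lid and jar above 10 N and contact force between the fingers and lid above 3 N and angle between tray's own z axis and vertical below 0.08 rad and height (world z) of tray below 0.008 m and linear speed of tray below 0.02 m/s and contact force between tray and jar below 0.2 N and contact force between tray and lid below 0.2 N); the arm keeps its last pose, push and grip.
It fails at once if a mug, the bowl, a pigment jar or the brush is pushed more than 30 mm from its place (distance of any of mug0, mug1, mug2, bowl, pot0, pot1, brush from where it was at the start of the episode above 0.03 m).
It also fails if it takes over 72 s, if anything falls off the work surface, if the arm or the gripper's body presses on something with over 40 N, if the wrist force passes 120 N, or if a joint passes its speed limit or range.

## Working session

There is one attempt and no reset: what is moved stays moved. The work goes in short steps, Python scripts to look and compute and a tool call to move; the robot and the scene stay as the last step left them, time stands still between calls to the robot, and variables do not carry over. Pictures are saved under pics/ and viewed, and the job is handed in when it is done.

Besides the shell and the picture viewer there is one more tool, called after "Request:" as a command line: name --pt "numbers of a row" for each row, then --argument value for the rest. apply_moves: Moves the arm, as the interface text tells. Its arguments: {"type":"object","properties":{"targets":{"type":"array"},"grip":{"type":"number"},"force":{"type":"number"}},"required":["targets"]}

```bash
mkdir -p pics; ls; python3 - <<'E'
from rig import readout, capture, ctrl, nets
import cv2, json
print(readout.sense()); print(ctrl.grip_depth)
for n in ["scene","top","wrist"]:
    c=capture(n); cv2.imwrite(f"pics/{n}0.png",c["img"][:,:,::-1])
    print(n,{k:v for k,v in c.items() if k!="img"})
    for t in ["jar","lid","lid_grip","tray","tray_grip","tray_spout","ball0_center","mug0","bowl","pot0","brush"]:
        print(t,[(round(d["score"],2),round(d["location"][0]*512),round(d["location"][1]*384)) for d in nets.boxes_of(n,t)][:5])
E
```

```text
pics
{'time_s': 0.0, 'joints': array([-1.40143058e+00,  3.13451697e-01,  1.49847689e+00,  8.53506444e-06,
        1.33100033e+00, -2.23402905e-01]), 'dq': array([-0.00029309, -0.00059029, -0.00133878,  0.00062473, -0.00124447,
        0.00192535]), 'tau': array([-2.62642352e-04, -4.12263143e+01, -2.59743601e+01, -1.91439353e-04,
        4.08906824e-03,  3.61708018e-06]), 'eef_pos': array([ 200.90071235, -484.84837187,  303.31916138]), 'ee_rot': array([-6.67776055e-04,  9.80778473e-01,  1.95123397e-01,  2.21930111e-05]), 'force': array([ 0.14592926, -0.85345978,  0.13861809]), 'wrist_torque': array([-0.03098576, -0.00147938, -0.04124928]), 'grip_width': 0.9973898693896595}
53.900000000000006
scene {'fov_y': 55.394229366262, 'cx': 256.4899289655672, 'cy': 196.9062488184617, 'D': array([-0.06613402,  0.        ,  0.        ,  0.        ,  0.        ]), 'eye': array([1082.51698115, -113.47313611,  758.04476525]), 'rotation': array([-0.26015978,  0.76432516,  0.5571862 , -0.19408111])}
jar [(0.85, 229, 196)]
lid [(0.68, 335, 168)]
lid_grip [(0.56, 331, 168)]
tray [(0.92, 109, 221)]
tray_g
[... 642 characters left out ...]
d_grip [(0.97, 151, 236)]
tray [(0.67, 402, 228)]
tray_grip [(0.61, 401, 229)]
tray_spout [(0.94, 403, 230)]
ball0_center [(0.47, 401, 237)]
mug0 [(0.98, 271, 105), (0.9, 156, 134), (0.69, 207, 115)]
bowl [(0.91, 375, 113)]
pot0 [(0.68, 210, 145), (0.58, 333, 139)]
brush [(0.71, 262, 278)]
wrist {'fov_y': 70.31581806424764, 'cx': 257.44863710344833, 'cy': 188.31677393177893, 'D': array([-0.02589264,  0.        ,  0.        ,  0.        ,  0.        ]), 'eye': array([ 271.21611213, -456.09386563,  374.33748131]), 'rotation': array([ 0.12552052,  0.82191554, -0.54927153, -0.08366743])}
jar []
lid []
lid_grip []
tray []
tray_grip []
tray_spout []
ball0_center []
mug0 []
bowl []
pot0 []
brush []
```

```bash
python3 - <<'E'
import cv2
a=cv2.imread("pics/top0.png"); cv2.imwrite("pics/top0b.png",cv2.resize(a,(800,600),interpolation=cv2.INTER_CUBIC))
b=a[170:290,90:450]; cv2.imwrite("pics/top0c.png",cv2.resize(b,None,fx=2.2,fy=2.2,interpolation=cv2.INTER_CUBIC))
E
```

```text
(no output)
```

View pics/top0b.png

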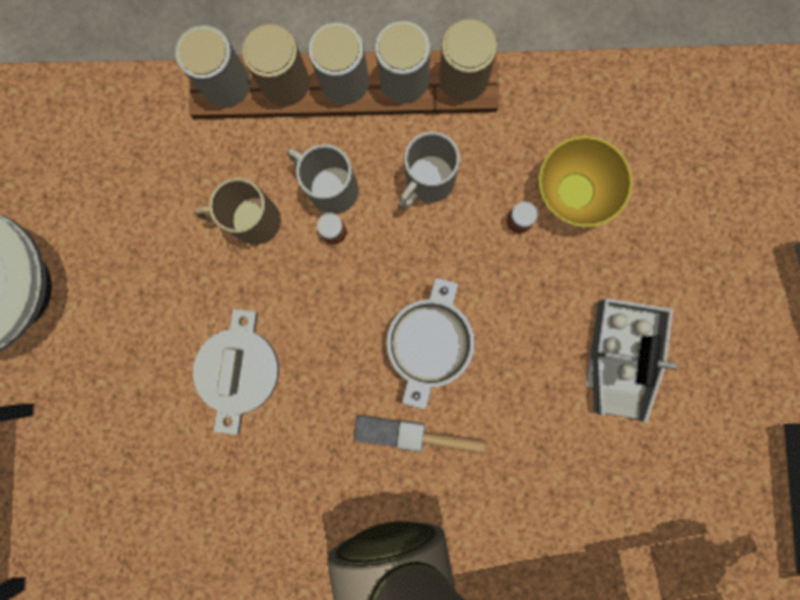

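View pics/scene0.png

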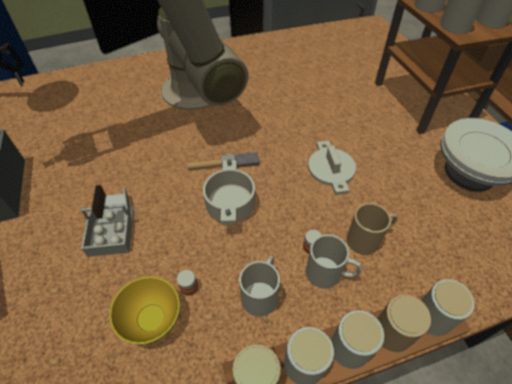

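View pics/top0c.png

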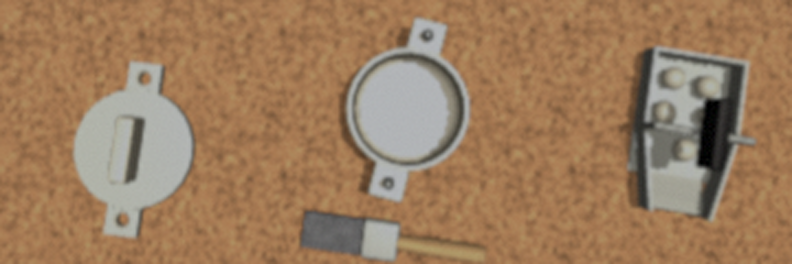

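```bash
cat > h.py <<'E'
import numpy as np, cv2
from scipy.spatial.transform import Rotation as R
def KD(c):
    f=c["img"].shape[0]/2/np.tan(np.radians(c["fov_y"])/2)
    return np.array([[f,0,c["cx"]],[0,f,c["cy"]],[0,0,1]]),np.array(c["D"])
def RT(c):
    q=c["rotation"]; return R.from_quat([q[1],q[2],q[3],q[0]]).as_matrix()
def onz(c,uv,z):
    K,D=KD(c); p=cv2.undistortPoints(np.array([[uv]],float),K,D)[0,0]
    d=RT(c)@np.array([p[0],p[1],1]); e=np.array(c["eye"]); return e+d*(z-e[2])/d[2]
def proj(c,P):
    K,D=KD(c); M=RT(c).T; P=np.atleast_2d(np.array(P,float))
    return cv2.projectPoints(P,cv2.Rodrigues(M)[0],-M@np.array(c["eye"]),K,D)[0][:,0]
E
python3 - <<'E'
from h import *; from rig import capture,nets
c=capture("top")
import pickle; pickle.dump(c,open("top0.pkl","wb")); pickle.dump(capture("scene"),open("scene0.pkl","wb"))
g=lambda u,v:(90+u/2.2,170+v/2.2)
for n,uv,z in [("dow1",g(427,35),90),("dow2",g(388,184),90),("hole1",g(144,78),14),("hole2",g(123,219),14),("rl",g(655,48),40),("rr",g(747,63),40),("fl",g(645,208),28),("fr",g(712,217),28),("bar1",g(712,100),119),("bar2",g(708,168),119)]:
    print(n,onz(c,uv,z).round(1))
for n,t,z in [("mug0","mug0",50),("bowl","bowl",30),("pot0","pot0",50),("brush","brush",5)]:
    for d in nets.boxes_of("top",t)[:3]: print(n,d["score"],onz(c,(d["location"][0]*512,d["location"][1]*384),z).round(0))
a=c["img"][:,:,::-1]
cv2.imwrite("pics/tj.png",cv2.resize(a[170:270,235:320],None,fx=6,fy=6,interpolation=cv2.INTER_CUBIC))
cv2.imwrite("pics/tl.png",cv2.resize(a[190:290,110:195],None,fx=6,fy=6,interpolation=cv2.INTER_CUBIC))
cv2.imwrite("pics/tt.png",cv2.resize(a[180:280,360:445],None,fx=6,fy=6,interpolation=cv2.INTER_CUBIC))
E
```

```text
dow1 [594.5 -32.9  90. ]
dow2 [445.9   9.5  90. ]
hole1 [560.8 278.6  14. ]
hole2 [407.2 299.9  14. ]
rl [ 581.  -278.6   40. ]
rr [ 563.1 -374.8   40. ]
fl [ 411.3 -263.2   28. ]
fr [ 400.9 -333.2   28. ]
bar1 [ 523.1 -304.1  119. ]
bar2 [ 458.5 -296.5  119. ]
mug0 0.72 [773. 148.  50.]
mug0 0.71 [793.  -8.  50.]
mug0 0.39 [516. -15.  50.]
bowl 0.59 [486. 283.  30.]
bowl 0.55 [ 773. -256.   30.]
pot0 0.77 [696. 136.  50.]
pot0 0.71 [ 709. -155.   50.]
pot0 0.52 [730. 272.  50.]
brush 0.78 [381.  31.   5.]
```

View pics/tj.png

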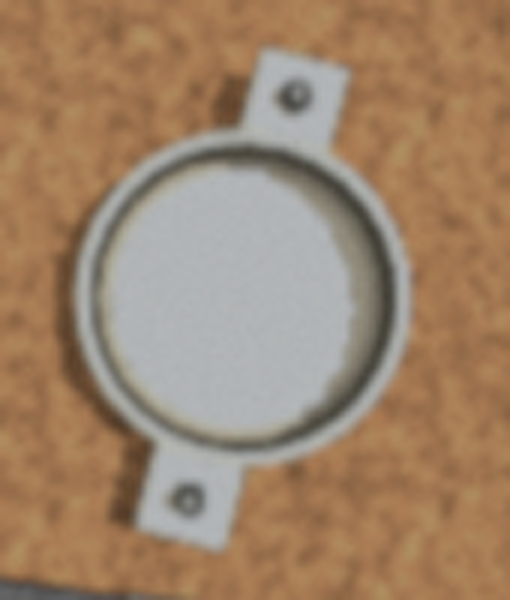

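View pics/tl.png

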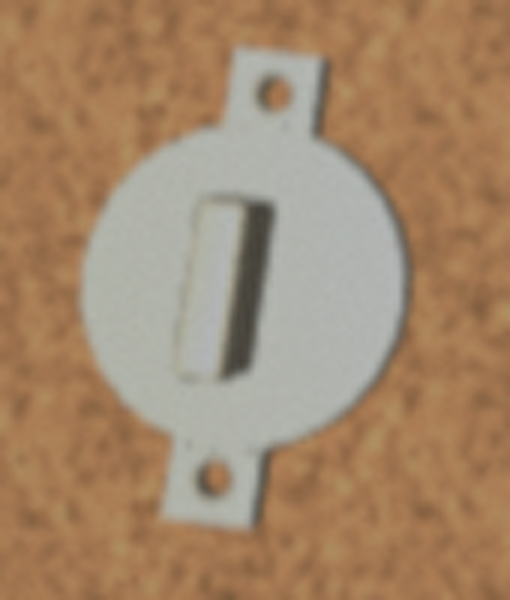

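View pics/tt.png

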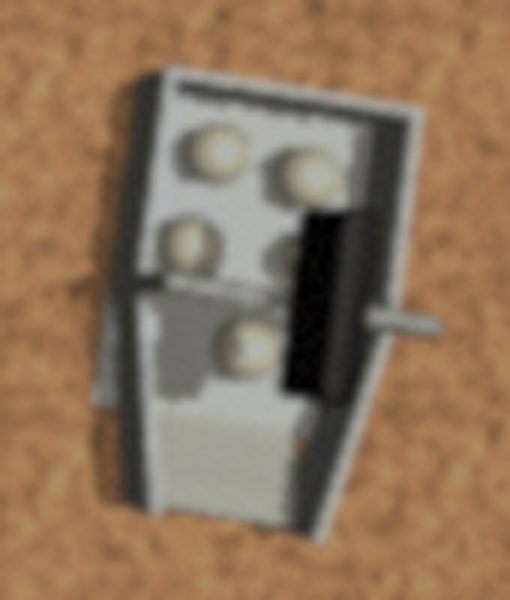

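```bash
cat > fit.py <<'E'
from h import *; import pickle
from scipy.optimize import least_squares
c=pickle.load(open("top0.pkl","rb"))
def fit(c,pts,x0):
    P=np.array([p[0] for p in pts],float); U=np.array([p[1] for p in pts],float)
    def W(x):
        s,k=np.sin(x[2]),np.cos(x[2]); return np.c_[x[0]+k*P[:,0]-s*P[:,1], x[1]+s*P[:,0]+k*P[:,1],P[:,2]]
    r=least_squares(lambda x:(proj(c,W(x))-U).ravel(),x0,x_scale=[10,10,.1])
    return r.x,(r.fun.reshape(-1,2)).round(2)
j=lambda u,v:(235+u/6-.42,170+v/6-.42)
l=lambda u,v:(110+u/6-.42,190+v/6-.42)
t=lambda u,v:(360+u/6-.42,180+v/6-.42)
if __name__=="__main__":
    print("jar",*fit(c,[((78,0,90),j(297,93)),((-78,0,90),j(190,499)),((0,0,70),j(243,296))],[520,-12,-.3]))
    print("lid",*fit(c,[((78,0,14),l(275,92)),((-78,0,14),l(214,479)),((95,18,14),l(235,46)),((95,-18,14),l(327,58)),((-95,18,14),l(162,520)),((-95,-18,14),l(254,529))],[484,290,-.1]))
    print("tray",*fit(c,[((85,50,40),t(163,67)),((85,-50,40),t(424,103)),((-85,29,40),t(150,515)),((-85,-29,40),t(320,543))],[490,-310,-.1]))
E
python3 fit.py
```

```text
jar [ 5.22034370e+02 -1.16311860e+01 -2.79784882e-01] [[ 0.09 -0.27]
 [-0.08  0.37]
 [-0.01 -0.12]]
lid [ 4.84310661e+02  2.90089884e+02 -1.43472772e-01] [[-0.07  0.24]
 [ 0.11  0.19]
 [ 0.4   0.11]
 [-0.42 -0.08]
 [ 0.25 -0.43]
 [-0.27 -0.02]]
tray [ 4.90137727e+02 -3.10587264e+02 -1.81037848e-01] [[ 0.14  0.34]
 [-0.64  1.17]
 [ 1.81 -0.51]
 [-1.3  -0.93]]
```

Request:
apply_moves --pt "0 0 0 -8" --pt "0 0 0 -8" --pt "0 0 0 -8" --pt "0 0 0 -8" --pt "0 0 0 -8" --pt "0 0 0 -8" --pt "0 0 0 -8" --pt "0 0 0 -8" --grip 8.5 --force 40

```text
time_s: 2.9
eef_pos: [200.9, -485.0, 303.9]
ee_rot: [0.0, 0.726, 0.687, -0.0]
force: [-0.4, -0.3, -0.0]
grip_width: 0.994
```

Request:
apply_moves --pt "0 0 0 -8" --pt "0 0 0 -8" --pt "0 0 0 -8" --pt "0 0 0 -8" --pt "0 0 0 -8" --pt "0 0 0 -8" --pt "0 0 0 -8" --pt "0 0 0 -8"

```text
time_s: 3.7
eef_pos: [200.9, -485.0, 303.9]
ee_rot: [-0.0, 0.252, 0.968, 0.0]
force: [-0.9, -0.4, -0.3]
grip_width: 0.997
```

Request:
apply_moves --pt "0 0 0 -8" --pt "0 0 0 -8" --pt "0 0 0 -3"

```text
time_s: 4.0
eef_pos: [200.9, -485.0, 303.9]
ee_rot: [-0.0, 0.089, 0.996, -0.0]
force: [-0.3, 0.3, 0.1]
grip_width: 0.999
```

```bash
cat > go.py <<'E'
# usage: go.py x y z yawdeg : tool-frame displacement to world TCP target
import sys; from h import *; from rig import readout
s=readout.sense(); q=s["ee_rot"]; M=R.from_quat([q[1],q[2],q[3],q[0]]).as_matrix()
yaw=np.degrees(np.arctan2(M[1,0],M[0,0]))
print("t",round(s["time_s"],2),"tcp",s["eef_pos"].round(1),"yaw",yaw.round(2),"tilt",M[:,2].round(3),"F",s["force"].round(1),"T",s["wrist_torque"].round(2),"gw",round(s["grip_width"],3),"j",s["joints"].round(2))
if len(sys.argv)>3:
    d=M.T@(np.array([float(v) for v in sys.argv[1:4]])-s["eef_pos"])/10
    print("shift cm (tool)",d.round(2))
    if len(sys.argv)>4: print("turn",((yaw-float(sys.argv[4])+180)%360-180).round(2))
E
python3 go.py 490 -310 303 169.6
```

```text
t 4.0 tcp [ 200.9 -485.   303.9] yaw 169.77 tilt [-0. -0. -1.] F [-0.3  0.3  0.1] T [-0.07 -0.04 -0.  ] gw 0.999 j [-1.4   0.31  1.5  -0.    1.33 -2.79]
shift cm (tool) [-25.34  22.36   0.09]
turn 0.17
```

Request:
apply_moves --pt "-2.8 2.5 0 0" --pt "-2.8 2.5 0 0" --pt "-2.8 2.5 0 0" --pt "-2.8 2.5 0 0" --pt "-2.8 2.5 0 0" --pt "-2.8 2.5 0 0" --pt "-2.8 2.5 0 0" --pt "-2.8 2.5 0 0"

```text
time_s: 4.8
eef_pos: [458.9, -328.2, 304.0]
ee_rot: [0.0, 0.091, 0.996, -0.0]
force: [-0.6, -0.7, 0.7]
grip_width: 1.0
```

Request:
apply_moves --pt "-2.9 2.3 0 0" --pt "0 0 0 0"

```text
time_s: 5.0
eef_pos: [493.0, -309.5, 303.6]
ee_rot: [0.0, 0.089, 0.996, 0.0]
force: [0.9, -0.6, -0.5]
grip_width: 0.998
```

```bash
python3 go.py 490 -310 303 169.6; python3 - <<'E'
from h import *; from rig import capture
import pickle
for n in ["wrist","top"]:
    c=capture(n); pickle.dump(c,open(n+"1.pkl","wb")); a=c["img"][:,:,::-1]
    cv2.imwrite("pics/%s1.png"%n,cv2.resize(a,(800,600),interpolation=cv2.INTER_CUBIC))
E
```

```text
t 5.0 tcp [ 493.  -309.5  303.6] yaw 169.74 tilt [ 0.001  0.001 -1.   ] F [ 0.9 -0.6 -0.5] T [0.03 0.02 0.02] gw 0.998 j [-0.76  0.44  1.32  0.    1.38 -2.15]
shift cm (tool) [ 0.29 -0.1   0.06]
turn 0.14
```

View pics/wrist1.png

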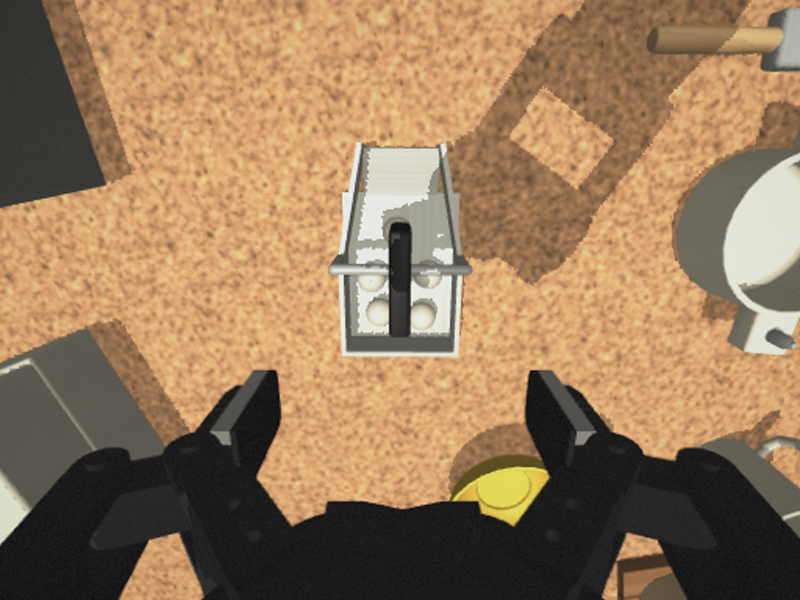

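```bash
python3 - <<'E'
from h import *; import pickle
c=pickle.load(open("wrist1.pkl","rb"))
from fit import fit
g=lambda u,v:(u*.64-.2,v*.64-.2)
for uv,z in [((342,355),40),((459,355),40),((389,337),119),((411,337),119),((391,223),119),((410,223),119)]: print(onz(c,g(*uv),z).round(1))
print(fit(c,[((85,50,40),g(459,355)),((85,-50,40),g(342,355)),((35,7,119),g(411,337)),((35,-7,119),g(389,337)),((-35,7,119),g(411,224)),((-35,-7,119),g(390,224))],[490,-310,-.18]))
E
```

```text
[ 564.8 -375.7   40. ]
[ 582.7 -276.7   40. ]
[ 523.1 -324.1  119. ]
[ 525.7 -310.1  119. ]
[ 451.2 -309.2  119. ]
[ 453.2 -298.1  119. ]
(array([ 4.88728040e+02, -3.10453806e+02, -1.83225400e-01]), array([[-0.17, -0.88],
       [ 0.18, -1.16],
       [-0.03, -1.15],
       [ 0.18, -1.21],
       [ 0.7 ,  1.69],
       [-0.85,  1.63]]))
```

Request:
apply_moves --pt "0.4 -0.2 2.9 0" --pt "0 0 2.9 0" --pt "0 0 2.9 0" --pt "0 0 2.9 0" --pt "0 0 1.9 0" --pt "0 0 1.0 0" --pt "0 0 0 0"

```text
time_s: 5.8
eef_pos: [485.2, -313.5, 158.1]
ee_rot: [-0.001, 0.092, 0.996, 0.001]
force: [0.7, -0.4, 0.1]
grip_width: 0.993
```

Request:
apply_moves --pt "0 0 0 0" --pt "0 0 0 0" --pt "0 0 0 0" --pt "0 0 0 0" --pt "0 0 0 0" --pt "0 0 0 0" --pt "0 0 0 0" --pt "0 0 0 0" --grip 0 --force 40

```text
time_s: 6.6
eef_pos: [486.0, -312.9, 159.0]
ee_rot: [-0.0, 0.091, 0.996, 0.0]
force: [-1.1, 3.1, 2.4]
grip_width: 0.154
```

```bash
python3 go.py 489 -310.4 159; python3 - <<'E'
from h import *; from rig import capture
import pickle
for n in ["wrist"]:
    c=capture(n); a=c["img"][:,:,::-1]
    cv2.imwrite("pics/%s2.png"%n,cv2.resize(a,(800,600),interpolation=cv2.INTER_CUBIC))
E
```

```text
t 6.6 tcp [ 486.  -312.9  159. ] yaw 169.51 tilt [-0.  0. -1.] F [-1.1  3.1  2.4] T [0.39 0.11 0.02] gw 0.154 j [-0.77  0.57  1.51  0.    1.06 -2.16]
shift cm (tool) [-0.24  0.3   0.  ]
```

View pics/wrist2.png

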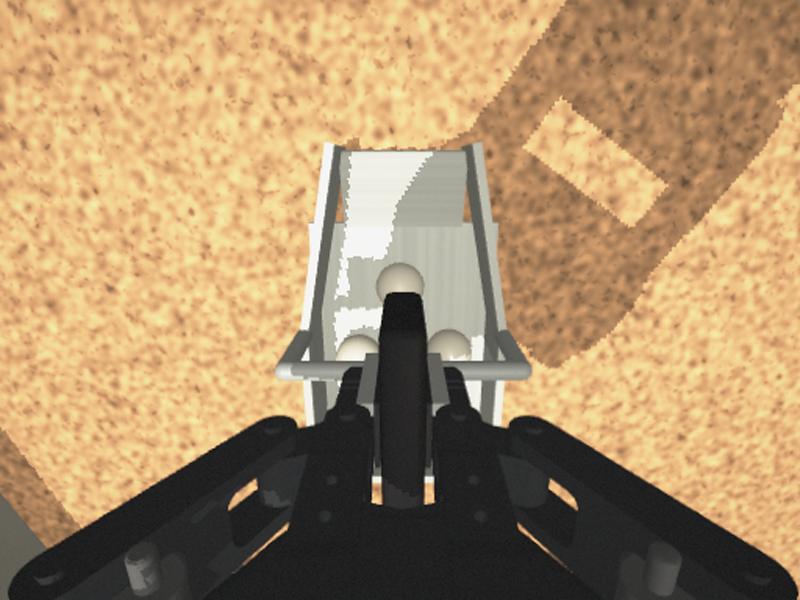

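Request:
apply_moves --pt "0 0 -1 0" --pt "0 0 -2 0" --pt "0 0 -2 0" --pt "0 0 -3 0" --pt "0 0 -2 0" --pt "0 0 0 0"

```text
time_s: 7.25
eef_pos: [486.5, -313.7, 261.7]
ee_rot: [0.002, 0.091, 0.996, -0.002]
force: [0.7, 0.3, -4.8]
grip_width: 0.156
```

```bash
python3 go.py 478 -165 259 74; python3 - <<'E'
from h import *; from rig import capture
import pickle
for n in ["wrist","scene"]:
    c=capture(n); a=c["img"][:,:,::-1]
    cv2.imwrite("pics/%s3.png"%n,cv2.resize(a,(800,600),interpolation=cv2.INTER_CUBIC))
E
```

```text
t 7.25 tcp [ 486.5 -313.7  261.7] yaw 169.5 tilt [ 0.004 -0.004 -1.   ] F [ 0.7  0.3 -4.8] T [-0.    0.02  0.05] gw 0.156 j [-0.77  0.46  1.39 -0.    1.28 -2.16]
shift cm (tool) [ 3.54 14.47  0.21]
turn 95.5
```

View pics/scene3.png

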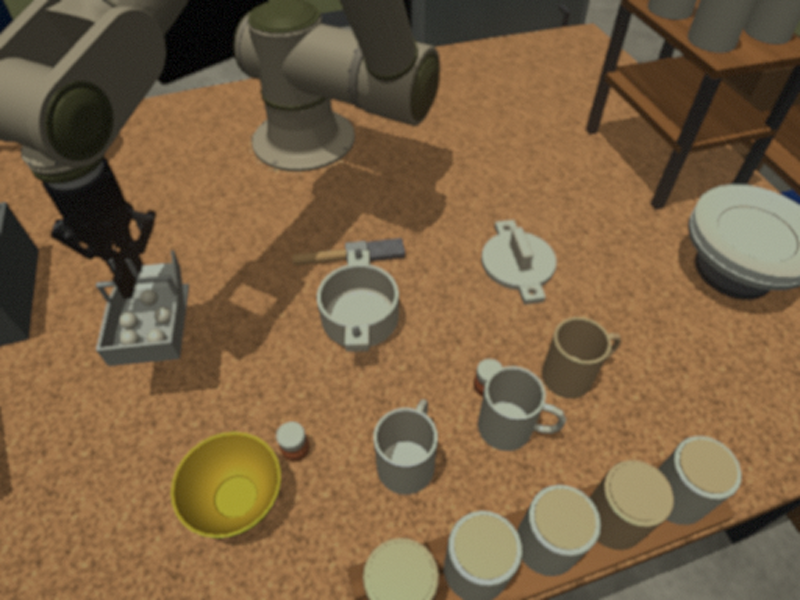

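Request:
apply_moves --pt "0.5 2 0 0" --pt "0.5 2 0 0" --pt "0.5 2 0 0" --pt "0.5 2 0 0" --pt "0.5 2 0 0" --pt "0.5 2 0 0" --pt "0.5 2 0 0" --pt "0 0.4 0 4"

```text
time_s: 8.15
eef_pos: [477.1, -163.0, 257.2]
ee_rot: [-0.002, 0.126, 0.992, 0.001]
force: [-1.0, -0.8, -4.1]
grip_width: 0.154
```

Request:
apply_moves --pt "0 0 0 6" --pt "0 0 0 7" --pt "0 0 0 7" --pt "0 0 0 7" --pt "0 0 0 7" --pt "0 0 0 7" --pt "0 0 0 7" --pt "0 0 0 7"

```text
time_s: 8.95
eef_pos: [477.4, -164.9, 257.2]
ee_rot: [-0.002, 0.572, 0.82, -0.0]
force: [-0.6, 0.1, -3.7]
grip_width: 0.157
```

Request:
apply_moves --pt "0 0 0 7" --pt "0 0 0 7" --pt "0 0 0 7" --pt "0 0 0 7" --pt "0 0 0 6" --pt "0 0 0 2.5" --pt "0 0 0 0" --pt "0 0 0 0"

```text
time_s: 9.75
eef_pos: [477.6, -165.0, 257.9]
ee_rot: [-0.001, 0.798, 0.602, -0.0]
force: [-0.4, -0.3, -4.6]
grip_width: 0.158
```

```bash
python3 go.py 478 -165 206 74; python3 - <<'E'
from h import *; from rig import capture
import pickle
for n in ["wrist","scene"]:
    c=capture(n); a=c["img"][:,:,::-1]; pickle.dump(c,open(n+"4.pkl","wb"))
    cv2.imwrite("pics/%s4.png"%n,cv2.resize(a,(800,600),interpolation=cv2.INTER_CUBIC))
E
```

```text
t 9.75 tcp [ 477.6 -165.   257.9] yaw 74.08 tilt [-0.002  0.001 -1.   ] F [-0.4 -0.3 -4.6] T [ 0.09 -0.01  0.06] gw 0.158 j [-0.56  0.31  1.62  0.    1.21 -0.29]
shift cm (tool) [0.01 0.05 5.19]
turn 0.08
```

View pics/scene4.png

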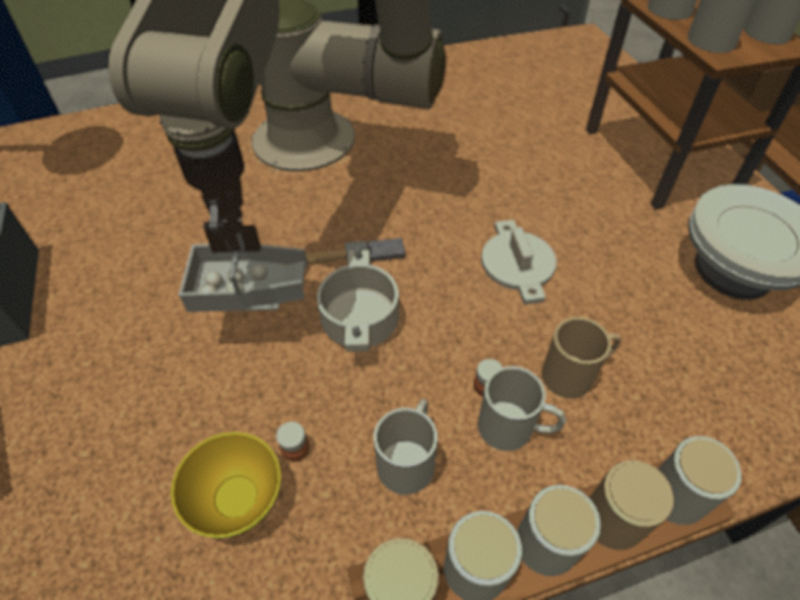

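View pics/wrist4.png

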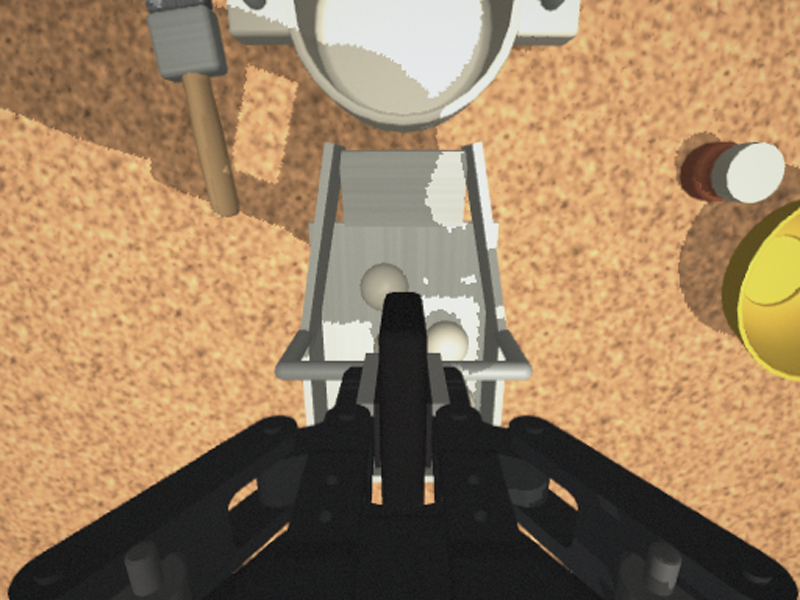

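Request:
apply_moves --pt "0 0 2 0" --pt "0 0 2 0" --pt "0 0 1.2 0" --pt "0 0 0 0" --pt "0.6 0 0 0" --pt "0.5 0 0 0" --pt "0 0 0 0" --grip 0 --force 25

```text
time_s: 10.55
eef_pos: [481.3, -153.9, 207.7]
ee_rot: [0.001, 0.798, 0.602, 0.0]
force: [-0.4, 0.4, -3.7]
grip_width: 0.155
```

```bash
python3 go.py 478 -165 206 74
```

```text
t 10.55 tcp [ 481.3 -153.9  207.7] yaw 74.06 tilt [ 0.001 -0.001 -1.   ] F [-0.4  0.4 -3.7] T [ 0.13 -0.01 -0.01] gw 0.155 j [-0.54  0.37  1.69  0.    1.08 -0.26]
shift cm (tool) [-1.16 -0.01  0.17]
turn 0.06
```

Request:
apply_moves --pt "0.3 0 0.2 0" --pt "0.4 0 -0.3 0" --pt "0.4 0 -0.3 0" --pt "0.4 0 -0.3 0" --pt "0.4 0 -0.3 0" --pt "0 0 0 0"

```text
time_s: 11.15
eef_pos: [486.3, -136.0, 217.5]
ee_rot: [0.0, 0.798, 0.602, 0.0]
force: [-1.0, -3.7, -2.4]
grip_width: 0.154
```

```bash
python3 go.py 478 -165 206 74; python3 - <<'E'
from h import *; from rig import capture
import pickle
for n in ["wrist","scene"]:
    c=capture(n); a=c["img"][:,:,::-1]; pickle.dump(c,open(n+"5.pkl","wb"))
    if n=="scene": a=a[90:290,80:350]; a=cv2.resize(a,None,fx=2.9,fy=2.9,interpolation=cv2.INTER_CUBIC)
    cv2.imwrite("pics/%s5.png"%n,cv2.resize(a,(800,600),interpolation=cv2.INTER_CUBIC))
E
```

```text
t 11.15 tcp [ 486.3 -136.   217.5] yaw 74.04 tilt [ 0.001 -0.001 -1.   ] F [-1.  -3.7 -2.4] T [-0.71  0.29  0.05] gw 0.154 j [-0.5   0.36  1.68 -0.    1.11 -0.23]
shift cm (tool) [-3.02  0.    1.15]
turn 0.04
```

View pics/scene5.png

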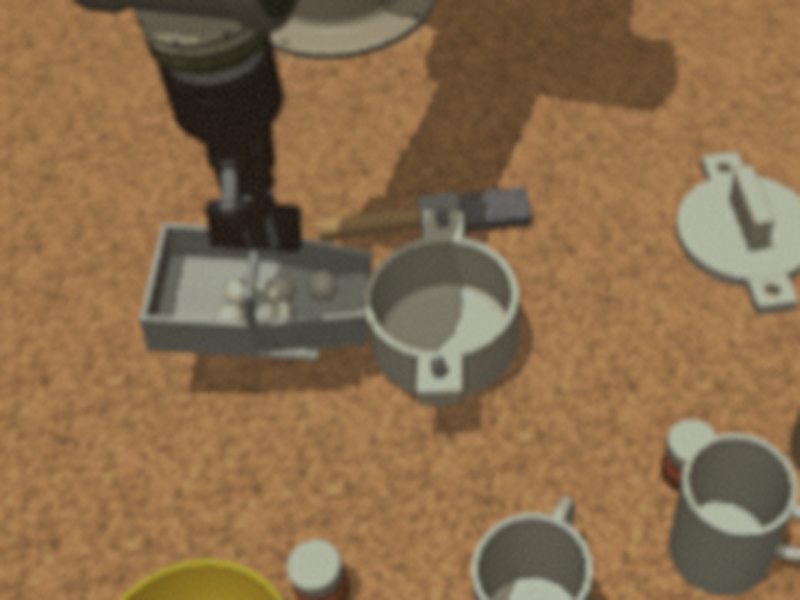

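View pics/wrist5.png

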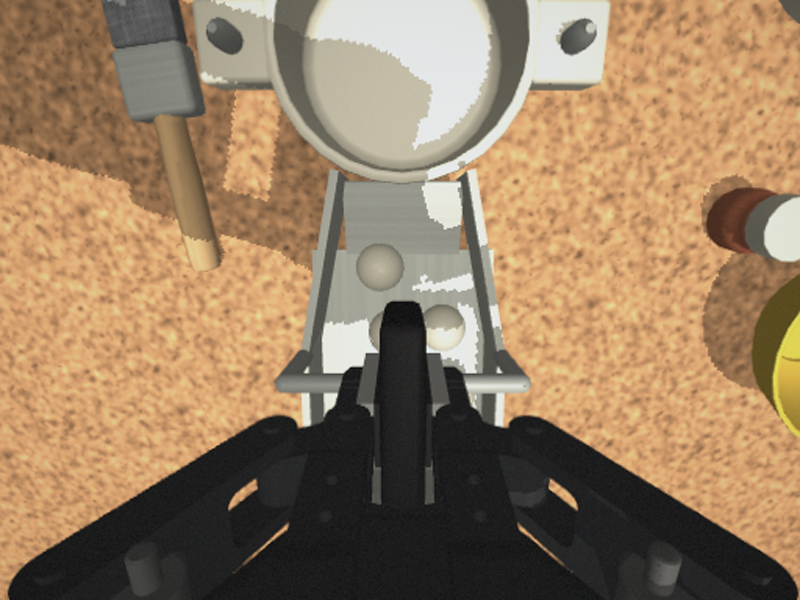

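Request:
apply_moves --pt "0.3 0 -0.35 0" --pt "0.4 0 -0.3 0" --pt "0.4 0 -0.25 0" --pt "0.4 0 -0.25 0" --pt "0.4 0 -0.2 0" --pt "0 0 0 0"

```text
time_s: 11.85
eef_pos: [491.5, -117.5, 230.7]
ee_rot: [0.0, 0.798, 0.602, 0.0]
force: [-1.2, -2.5, -3.8]
grip_width: 0.155
```

```bash
python3 go.py 478 -165 206 74; python3 - <<'E'
from h import *; from rig import capture
import pickle
for n in ["wrist","scene"]:
    c=capture(n); a=c["img"][:,:,::-1]; pickle.dump(c,open(n+"6.pkl","wb"))
    if n=="scene": a=a[90:290,80:350]; a=cv2.resize(a,None,fx=2.9,fy=2.9,interpolation=cv2.INTER_CUBIC)
    cv2.imwrite("pics/%s6.png"%n,cv2.resize(a,(800,600),interpolation=cv2.INTER_CUBIC))
E
```

```text
t 11.85 tcp [ 491.5 -117.5  230.7] yaw 74.04 tilt [ 0. -0. -1.] F [-1.2 -2.5 -3.8] T [-0.49  0.3  -0.02] gw 0.155 j [-0.47  0.34  1.66  0.    1.14 -0.19]
shift cm (tool) [-4.94  0.01  2.47]
turn 0.04
```

View pics/scene6.png

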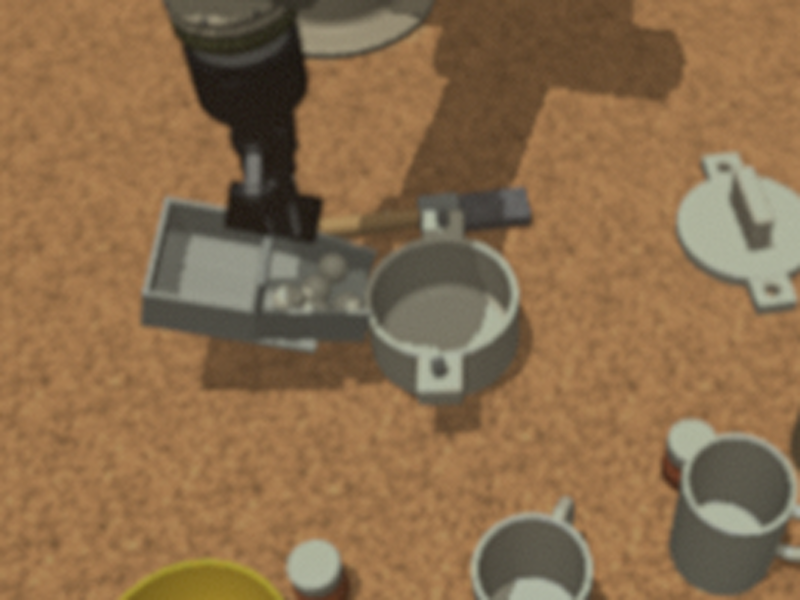

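View pics/wrist6.png

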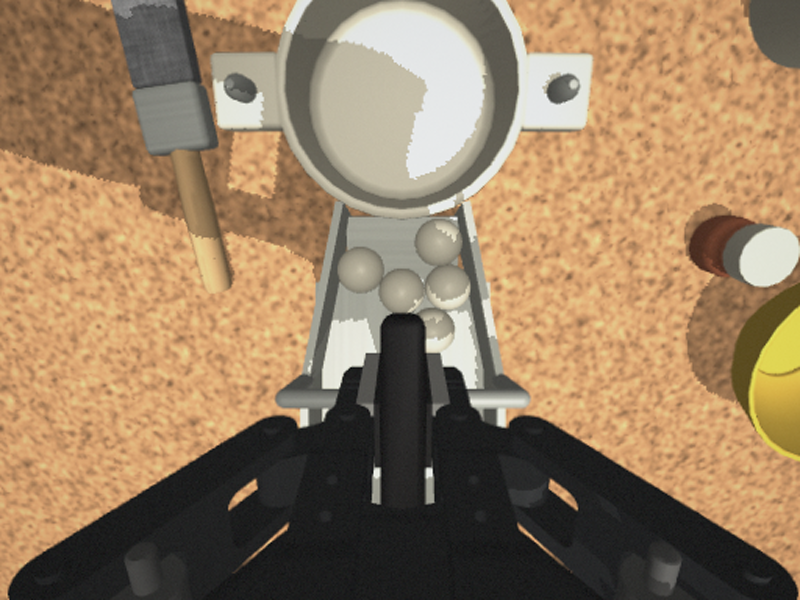

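Request:
apply_moves --pt "-0.1 0 -2.2 0" --pt "1.2 0 -0.9 0" --pt "3.2 0 0 0" --pt "3.2 0 0 0" --pt "1.6 0 0 0" --pt "0 0 0 0" --grip 0 --force 60

```text
time_s: 12.55
eef_pos: [516.7, -27.9, 261.3]
ee_rot: [-0.0, 0.798, 0.603, 0.001]
force: [-0.3, -0.6, -4.3]
grip_width: 0.151
```

```bash
cat > pic.py <<'E'
import sys; from h import *; from rig import capture
import pickle
k=sys.argv[1]
for n in sys.argv[2:]:
    c=capture(n); a=c["img"][:,:,::-1]; pickle.dump(c,open(n+k+".pkl","wb"))
    if n=="scene": a=a[90:290,80:350]
    cv2.imwrite("pics/%s%s.png"%(n,k),cv2.resize(a,(800,600),interpolation=cv2.INTER_CUBIC))
E
python3 go.py 478 -165 206 74; python3 pic.py 7 wrist scene
```

```text
t 12.55 tcp [516.7 -27.9 261.3] yaw 74.16 tilt [ 0.     0.001 -1.   ] F [-0.3 -0.6 -4.3] T [ 0.04 -0.   -0.04] gw 0.151 j [-0.28  0.33  1.58  0.    1.22 -0.01]
shift cm (tool) [-14.26   0.02   5.51]
turn 0.16
```

View pics/scene7.png

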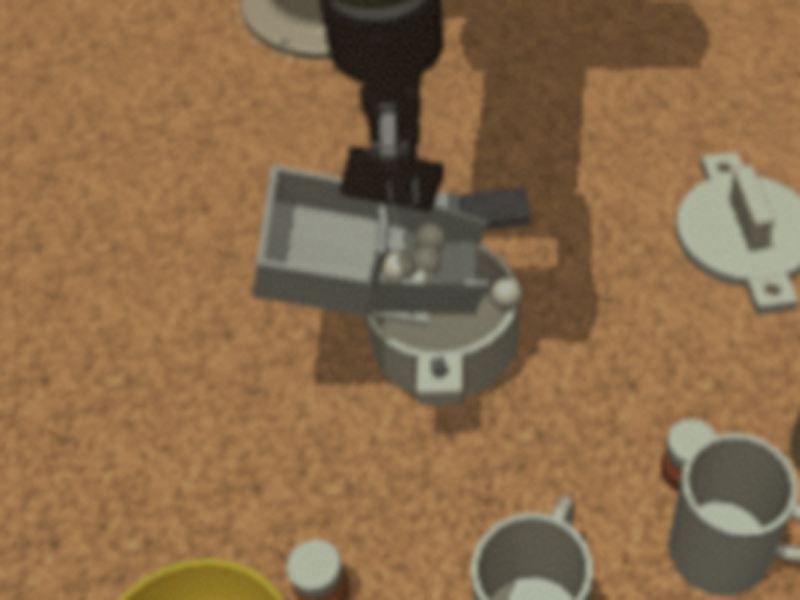

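View pics/wrist7.png

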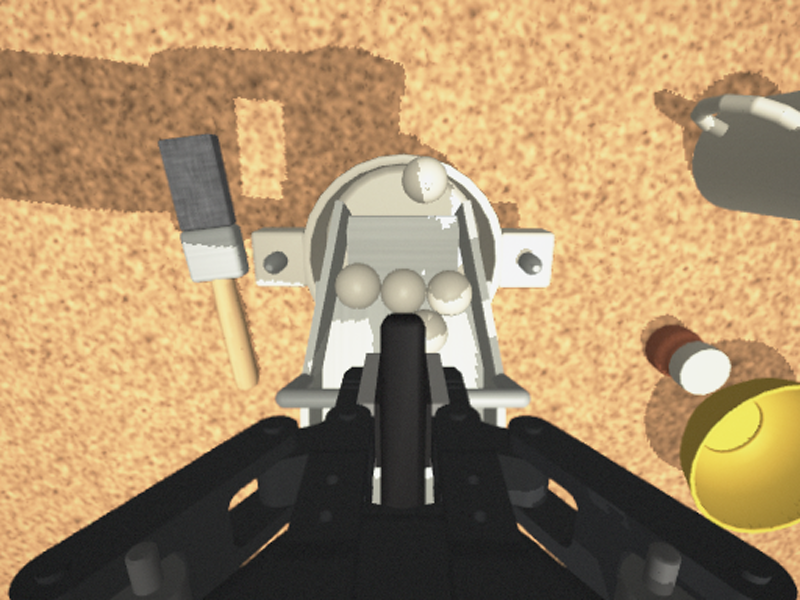

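```bash
python3 pic.py 8 wrist scene
```

```text
(no output)
```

View pics/scene8.png

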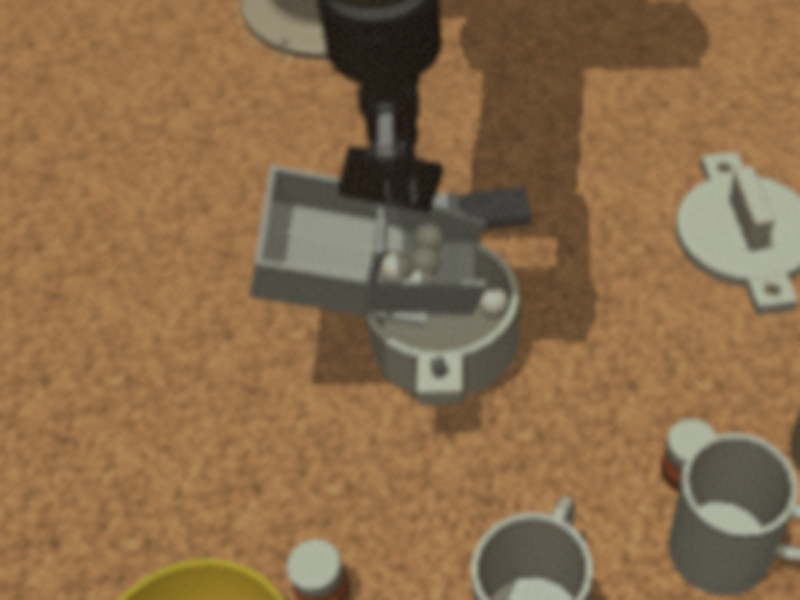

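View pics/wrist8.png

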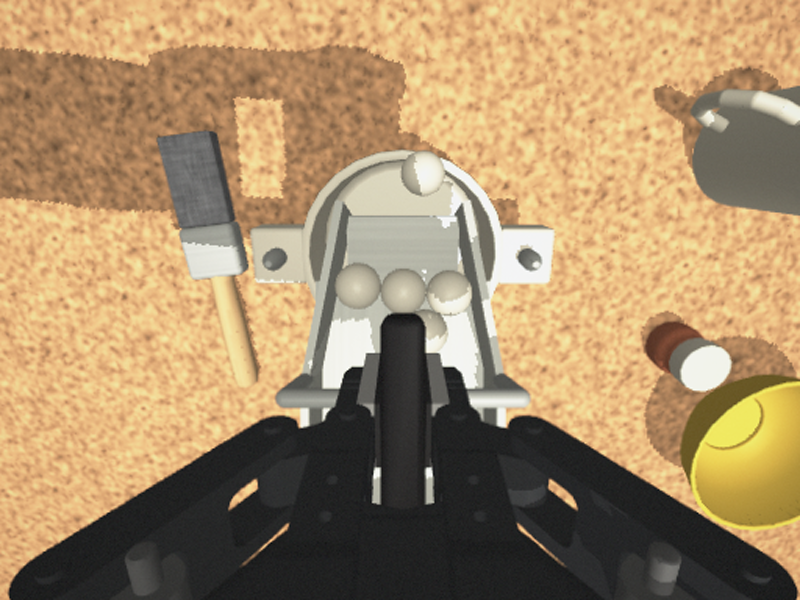

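Request:
apply_moves --pt "0 0 0.8 0" --pt "0 0 1.2 0" --pt "0 0 1.0 0" --pt "0.5 0 0.3 0" --pt "0.7 0 0 0" --pt "0.5 0 0 0" --pt "0 0 0 0" --grip 0 --force 25

```text
time_s: 13.45
eef_pos: [521.0, -13.8, 227.6]
ee_rot: [-0.0, 0.798, 0.602, -0.0]
force: [-0.1, 0.4, -3.6]
grip_width: 0.152
```

```bash

python3 go.py 478 -165 206 74; python3 pic.py 9 wrist scene
```

```text
t 13.45 tcp [521.  -13.8 227.6] yaw 74.04 tilt [-0.001  0.    -1.   ] F [-0.1  0.4 -3.6] T [0.09 0.03 0.01] gw 0.152 j [-0.25  0.38  1.62 -0.    1.15  0.03]
shift cm (tool) [-15.72   0.03   2.16]
turn 0.04
```

View pics/scene9.png

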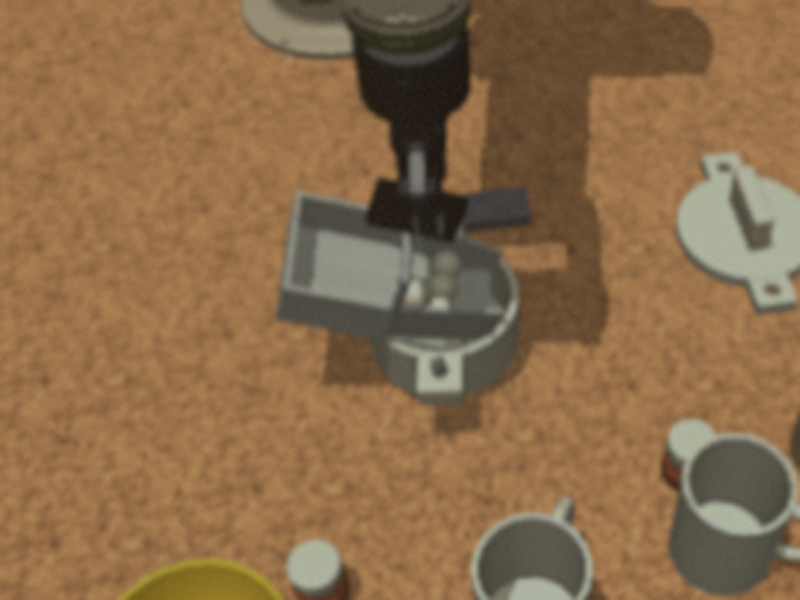

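View pics/wrist9.png

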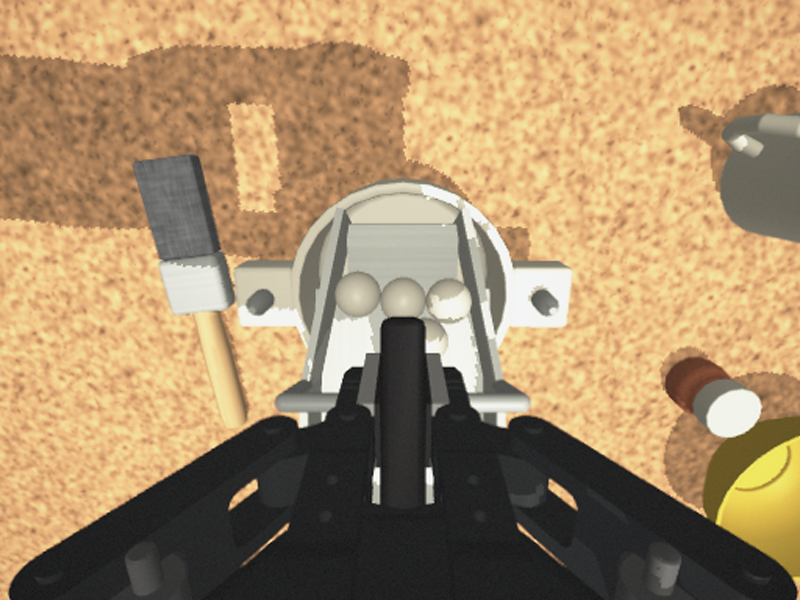

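Request:
apply_moves --pt "0.4 0 0 0" --pt "0.4 0 -0.15 0" --pt "0.4 0 -0.15 0" --pt "0.4 0 -0.1 0" --pt "0.4 0 -0.1 0" --pt "0.4 0 -0.1 0" --pt "0 0 0 0"

```text
time_s: 14.25
eef_pos: [527.6, 8.3, 234.6]
ee_rot: [0.001, 0.799, 0.602, -0.001]
force: [-3.6, -4.2, -0.4]
grip_width: 0.151
```

```bash

python3 go.py 478 -165 206 74; python3 pic.py 10 wrist scene
```

```text
t 14.25 tcp [527.6   8.3 234.6] yaw 74.02 tilt [-0.001 -0.002 -1.   ] F [-3.6 -4.2 -0.4] T [-1.18  0.54 -0.05] gw 0.151 j [-0.21  0.38  1.59 -0.    1.17  0.07]
shift cm (tool) [-18.02  -0.     2.91]
turn 0.02
```

View pics/scene10.png

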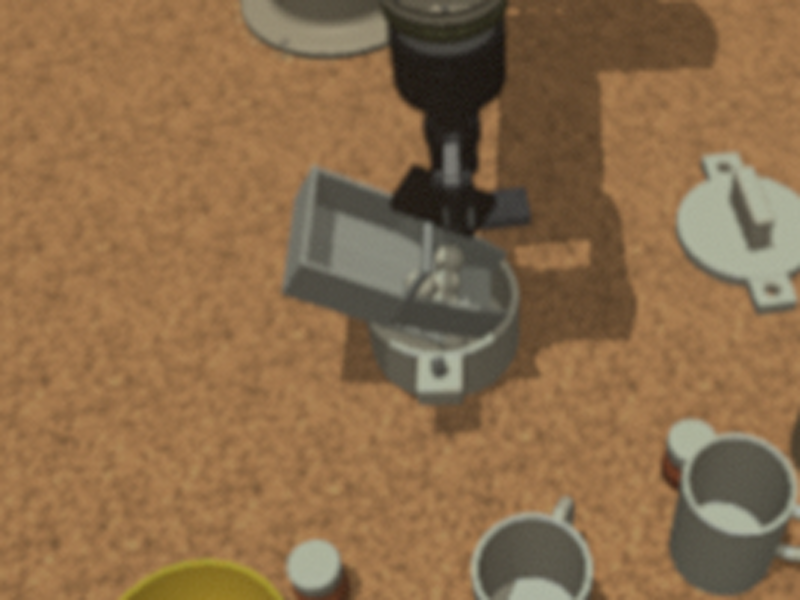

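View pics/wrist10.png

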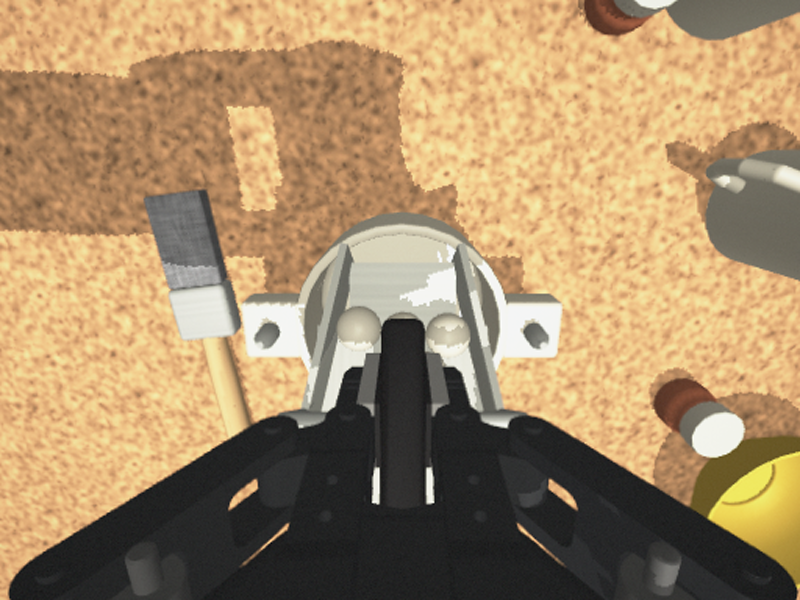

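Request:
apply_moves --pt "0.4 0 -0.1 0" --pt "0.4 0 -0.1 0" --pt "0.4 0 -0.05 0" --pt "0.4 0 -0.05 0" --pt "0.3 0 0 0" --pt "0 0 0 0"

```text
time_s: 14.95
eef_pos: [532.9, 26.5, 237.6]
ee_rot: [0.001, 0.799, 0.602, -0.001]
force: [-1.8, -5.5, -0.5]
grip_width: 0.157
```

```bash

python3 go.py 478 -165 206 74; python3 pic.py 11 wrist scene
```

```text
t 14.95 tcp [532.9  26.5 237.6] yaw 74.01 tilt [-0.001 -0.002 -1.   ] F [-1.8 -5.5 -0.5] T [-1.2   0.58 -0.05] gw 0.157 j [-0.17  0.39  1.57 -0.    1.18  0.11]
shift cm (tool) [-19.91  -0.     3.21]
turn 0.01
```

View pics/scene11.png

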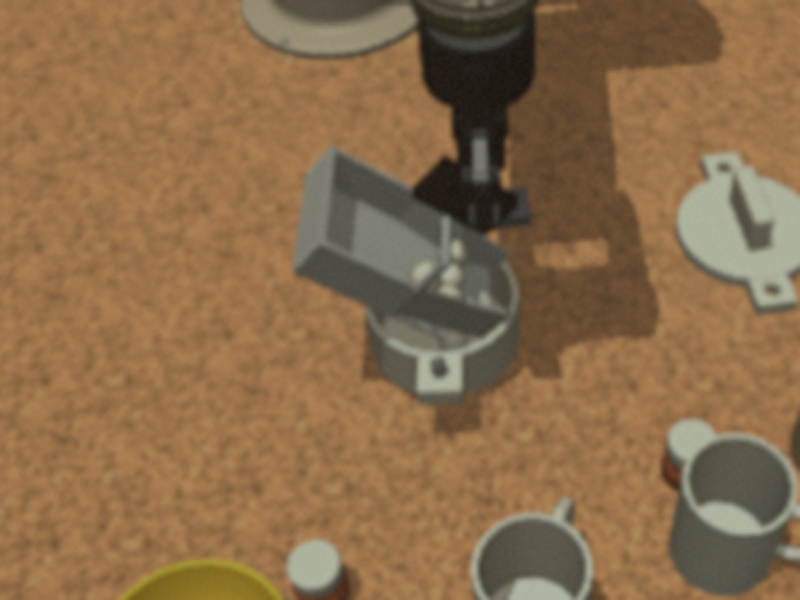

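View pics/wrist11.png

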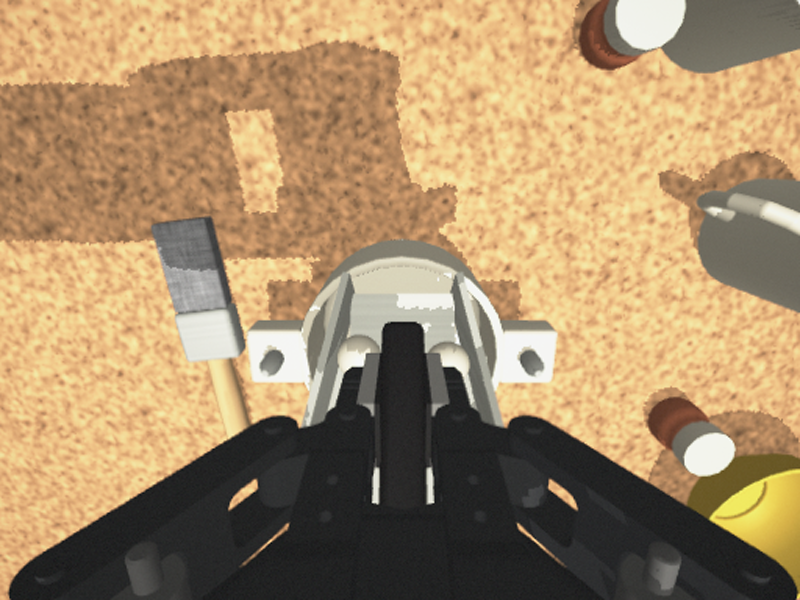

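Request:
apply_moves --pt "0.4 0 0 0" --pt "0.4 0 0 0" --pt "0.4 0 0 0" --pt "0 0 0 0" --pt "0 0 0 0"

```text
time_s: 15.55
eef_pos: [536.2, 38.0, 237.7]
ee_rot: [0.001, 0.799, 0.602, -0.001]
force: [-3.0, -4.1, 1.8]
grip_width: 0.153
```

```bash

python3 go.py 478 -165 206 74; python3 pic.py 12 wrist scene top
```

```text
t 15.55 tcp [536.2  38.  237.7] yaw 74.0 tilt [-0.    -0.002 -1.   ] F [-3.  -4.1  1.8] T [-0.99  0.59 -0.03] gw 0.153 j [-0.15  0.4   1.55 -0.    1.19  0.13]
shift cm (tool) [-21.11  -0.     3.21]
turn 0.0
```

View pics/scene12.png

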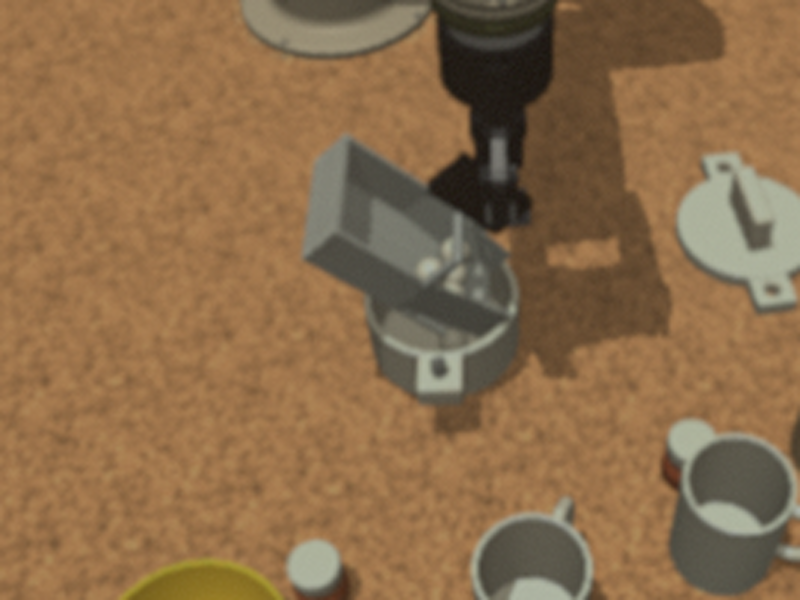

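View pics/wrist12.png

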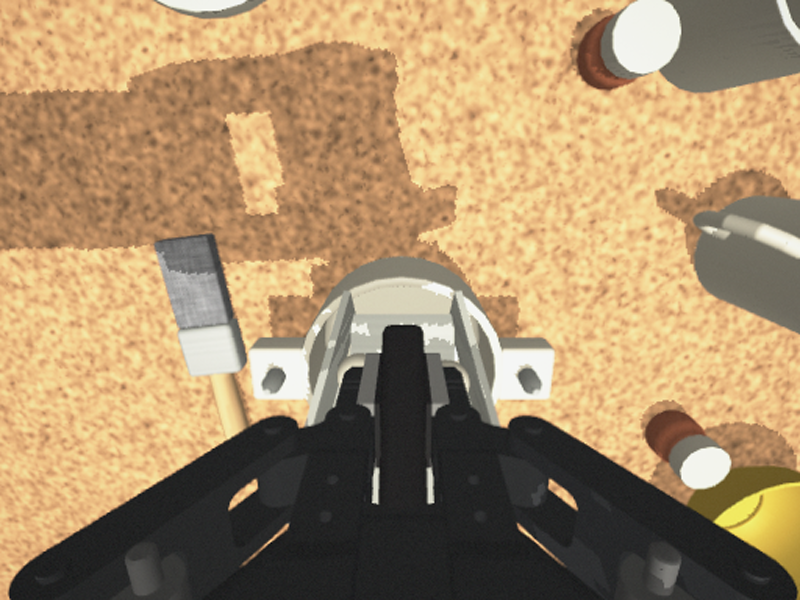

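View pics/top12.png

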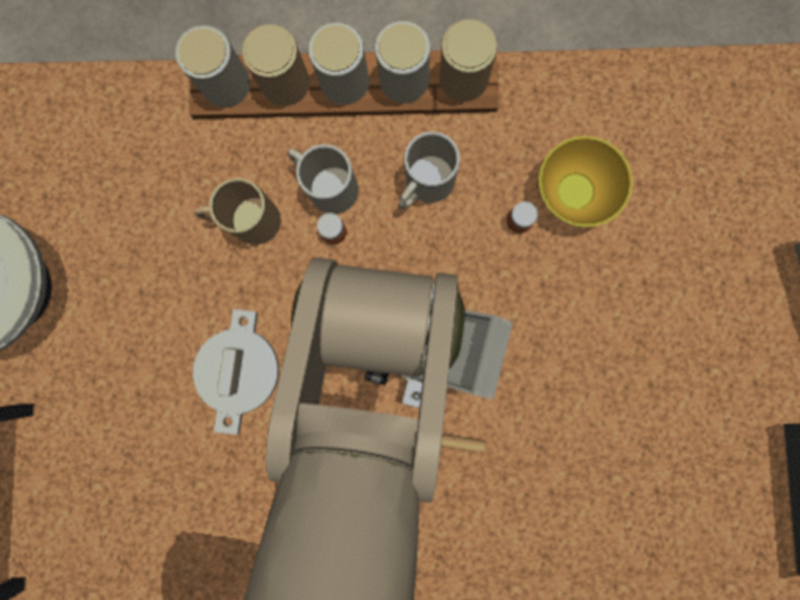

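Request:
apply_moves --pt "-0.2 0 0 0" --pt "-1.0 0 -0.8 0" --pt "0 0.6 0 0" --pt "0 -1.2 0 0" --pt "0 1.2 0 0" --pt "0 -0.6 0 0" --pt "0 0 0 0" --grip 0 --force 70

```text
time_s: 16.4
eef_pos: [532.6, 27.3, 245.2]
ee_rot: [-0.0, 0.799, 0.602, -0.0]
force: [-0.4, 0.3, -3.9]
grip_width: 0.152
```

```bash

python3 go.py 478 -165 206 74; python3 pic.py 13 wrist scene
```

```text
t 16.4 tcp [532.6  27.3 245.2] yaw 74.0 tilt [-0.001  0.001 -1.   ] F [-0.4  0.3 -3.9] T [ 0.26 -0.04 -0.06] gw 0.152 j [-0.17  0.38  1.56  0.    1.2   0.11]
shift cm (tool) [-19.99   0.06   3.91]
turn -0.0
```

View pics/scene13.png

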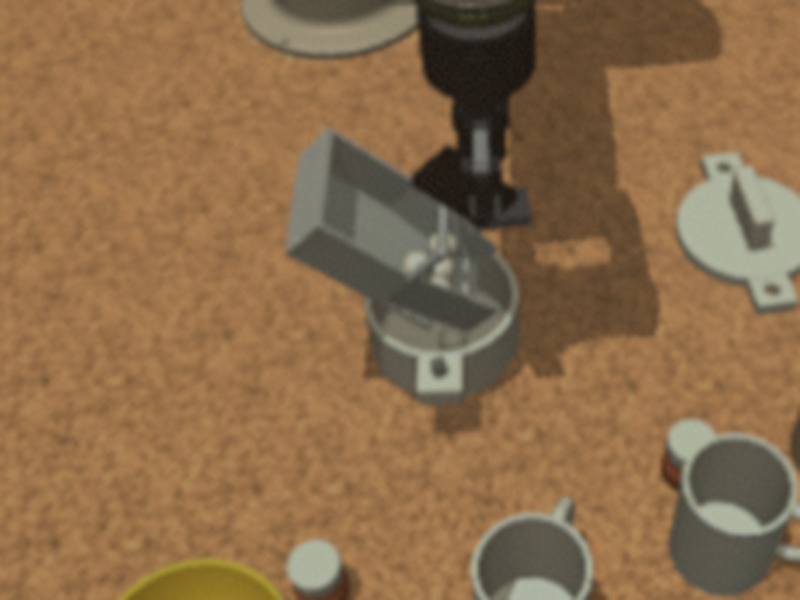

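View pics/wrist13.png

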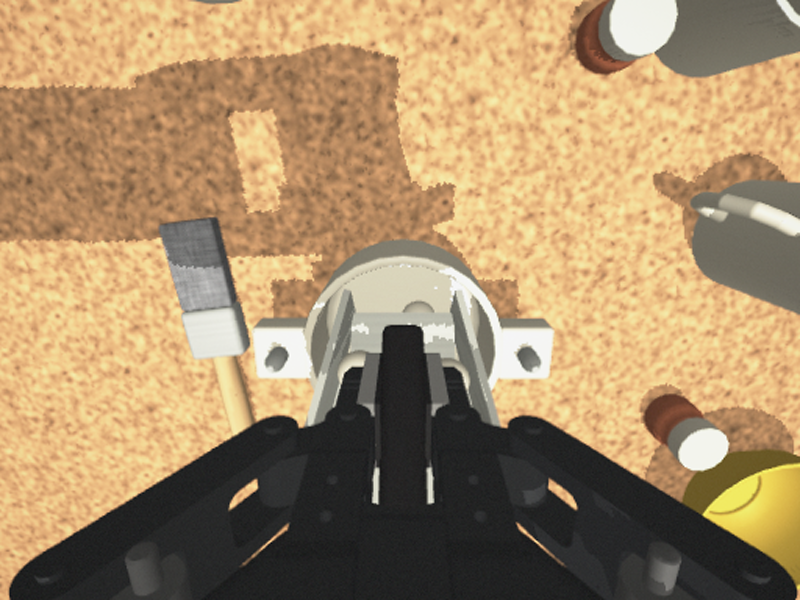

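Request:
apply_moves --pt "-3.0 0 0 0" --pt "2.5 0.8 0 6" --pt "-2.5 -1.2 0 -8" --pt "2.5 1.0 0 8" --pt "-2.5 -1.0 0 -8" --pt "2.5 0.8 0 5" --pt "0.5 -0.4 0 -3" --pt "0 0 0 0"

```text
time_s: 17.3
eef_pos: [527.5, 32.9, 245.5]
ee_rot: [0.0, 0.798, 0.603, 0.0]
force: [0.2, -0.1, -3.4]
grip_width: 0.154
```

```bash

python3 go.py 532.6 27.3 245 74; python3 pic.py 14 wrist scene
```

```text
t 17.3 tcp [527.5  32.9 245.5] yaw 74.1 tilt [ 0.  0. -1.] F [ 0.2 -0.1 -3.4] T [ 0.11 -0.02 -0.03] gw 0.154 j [-0.16  0.37  1.57  0.    1.2   0.12]
shift cm (tool) [-0.39  0.64  0.05]
turn 0.1
```

View pics/scene14.png

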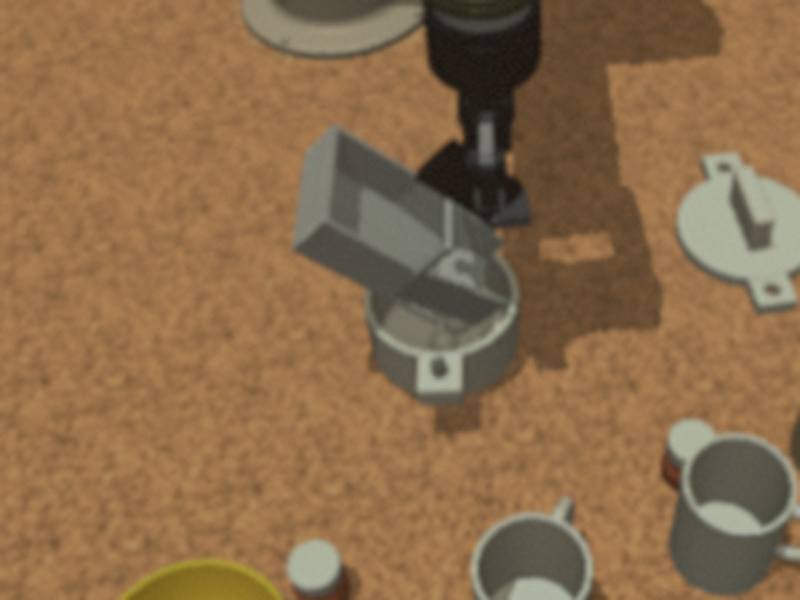

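View pics/wrist14.png

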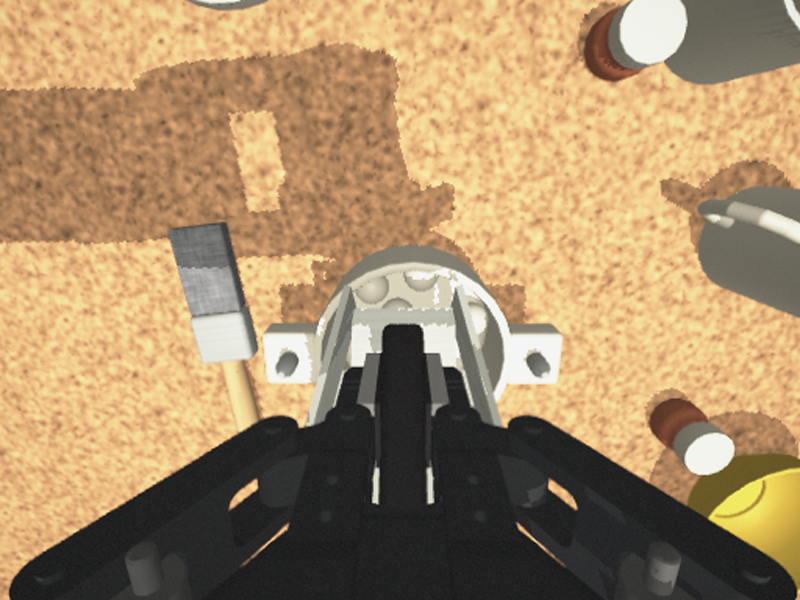

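Request:
apply_moves --pt "-0.5 0.5 -1.5 0" --pt "-0.5 0 -2 0" --pt "0 0 -2 0" --pt "0 0 -2 0" --pt "0 0 0 0"

```text
time_s: 17.9
eef_pos: [530.2, 20.7, 322.9]
ee_rot: [0.002, 0.799, 0.601, 0.002]
force: [-0.5, -0.8, -2.8]
grip_width: 0.152
```

```bash

python3 go.py 532.6 27.3 245 74; python3 pic.py 15 wrist scene
```

```text
t 17.9 tcp [530.2  20.7 322.9] yaw 73.93 tilt [ 0.005 -0.001 -1.   ] F [-0.5 -0.8 -2.8] T [ 0.13 -0.09  0.01] gw 0.152 j [-0.18  0.31  1.45 -0.    1.37  0.1 ]
shift cm (tool) [0.7  0.01 7.79]
turn -0.07
```

View pics/scene15.png

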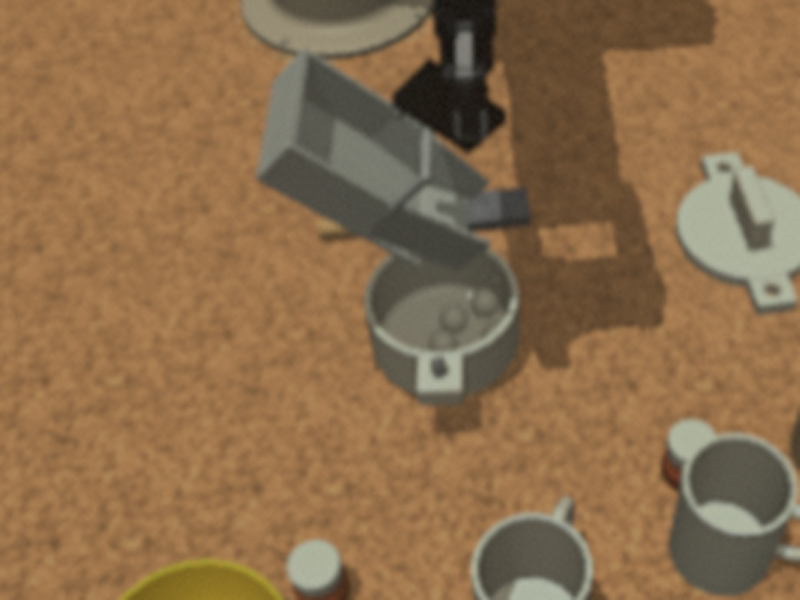

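View pics/wrist15.png

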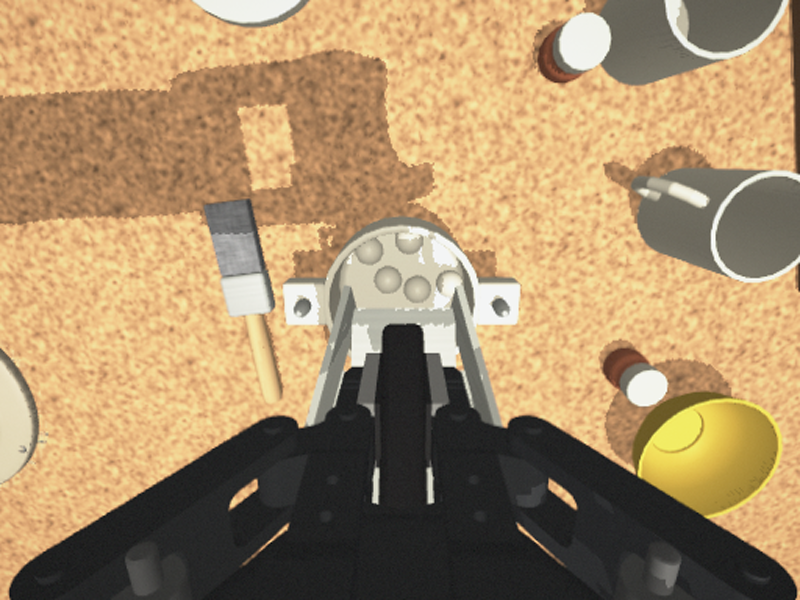

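Request:
apply_moves --pt "-3 0 0 0" --pt "-4 0 0 0" --pt "-4 0 0 0" --pt "-4 0 0 0" --pt "-4 0 1 0" --pt "-3 0 3 0" --pt "-2 0 4 0" --pt "0 0 3 0"

```text
time_s: 18.8
eef_pos: [461.7, -211.1, 207.0]
ee_rot: [-0.002, 0.8, 0.6, -0.001]
force: [-0.3, 0.2, -2.5]
grip_width: 0.155
```

Request:
apply_moves --pt "0 0 1 0" --pt "0 0 0 0" --grip 0 --force 40

```text
time_s: 19.0
eef_pos: [463.0, -209.0, 199.0]
ee_rot: [-0.002, 0.799, 0.602, -0.0]
force: [0.0, -0.2, -2.3]
grip_width: 0.153
```

```bash

python3 go.py 458 -229 187 74; python3 pic.py 16 wrist scene
```

```text
t 19.0 tcp [ 463. -209.  199.] yaw 74.01 tilt [-0.003  0.002 -1.   ] F [ 0.  -0.2 -2.3] T [ 0.18 -0.06  0.02] gw 0.153 j [-0.65  0.39  1.69  0.    1.07 -0.38]
shift cm (tool) [-2.06  0.07  1.2 ]
turn 0.01
```

View pics/scene16.png

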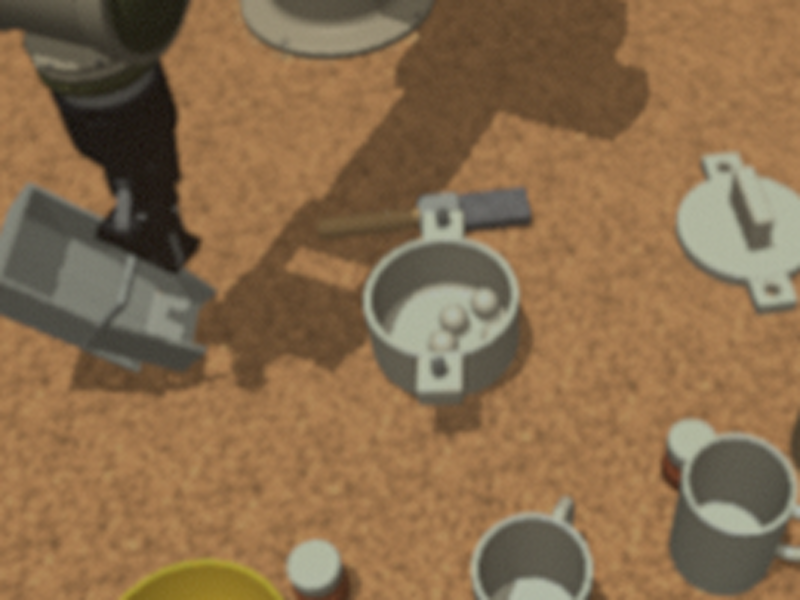

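Request:
apply_moves --pt "2 0 0 0" --pt "1 0 0 0" --pt "0 0 0.5 0" --pt "0 0 0.4 0" --pt "-0.3 0 0.3 0" --pt "-0.3 0 0.2 0" --pt "0 0 0 0" --grip 0 --force 25

```text
time_s: 19.8
eef_pos: [469.8, -187.2, 186.1]
ee_rot: [-0.0, 0.799, 0.601, -0.0]
force: [0.0, -0.9, -2.1]
grip_width: 0.151
```

```bash
python3 go.py 458 -229 187 74
```

```text
t 19.8 tcp [ 469.8 -187.2  186.1] yaw 73.95 tilt [-0.  0. -1.] F [ 0.  -0.9 -2.1] T [ 0.13 -0.03 -0.06] gw 0.151 j [-0.61  0.4   1.71 -0.    1.03 -0.33]
shift cm (tool) [-4.35  0.02 -0.09]
turn -0.05
```

Request:
apply_moves --pt "-0.3 0 0.3 0" --pt "-0.3 0 0.3 0" --pt "-0.3 0 0.2 0" --pt "-0.3 0 0.2 0" --pt "0 0 0 0"

```text
time_s: 20.3
eef_pos: [468.2, -199.4, 182.2]
ee_rot: [0.004, 0.799, 0.602, 0.001]
force: [-11.1, 5.8, 49.4]
grip_width: 0.156
```

```bash
python3 go.py 458 -229 187 74;python3 pic.py 17 scene
```

```text
t 20.3 tcp [ 468.2 -199.4  182.2] yaw 74.02 tilt [ 0.006 -0.005 -1.   ] F [-11.1   5.8  49.4] T [1.59 2.51 0.03] gw 0.156 j [-0.63  0.41  1.71 -0.    1.02 -0.35]
shift cm (tool) [-3.13 -0.16 -0.47]
turn 0.02
```

View pics/scene17.png

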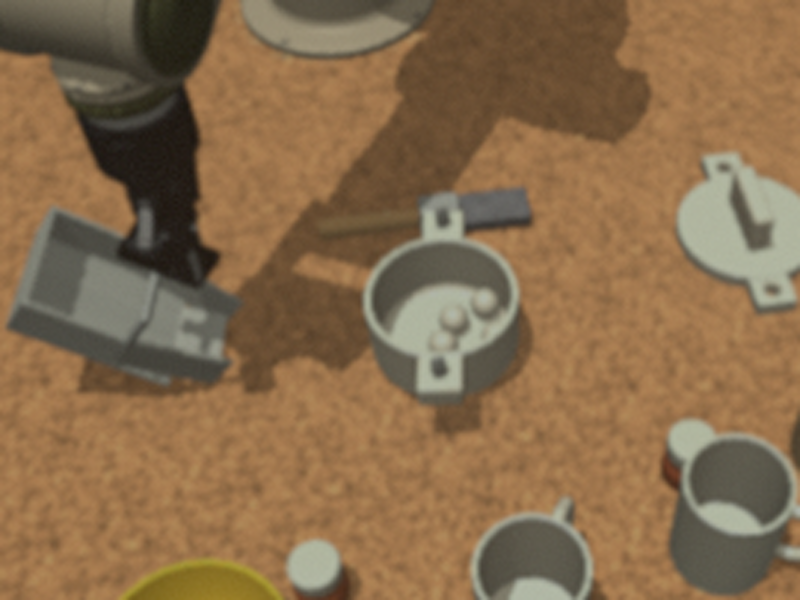

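Request:
apply_moves --pt "-0.3 0 -0.1 0" --pt "-0.4 0 -0.1 0" --pt "-0.4 0 0 0" --pt "-0.4 0 0 0" --pt "0 0 0 0" --grip 0 --force 20

```text
time_s: 20.85
eef_pos: [463.3, -213.5, 181.5]
ee_rot: [0.002, 0.799, 0.602, 0.001]
force: [-4.8, 2.5, 24.0]
grip_width: 0.152
```

```bash
python3 go.py 458 -229 187 74;python3 pic.py 18 scene
```

```text
t 20.85 tcp [ 463.3 -213.5  181.5] yaw 73.99 tilt [ 0.004 -0.003 -1.   ] F [-4.8  2.5 24. ] T [1.   1.12 0.1 ] gw 0.152 j [-0.66  0.41  1.7  -0.    1.02 -0.38]
shift cm (tool) [-1.63 -0.08 -0.55]
turn -0.01
```

View pics/scene18.png

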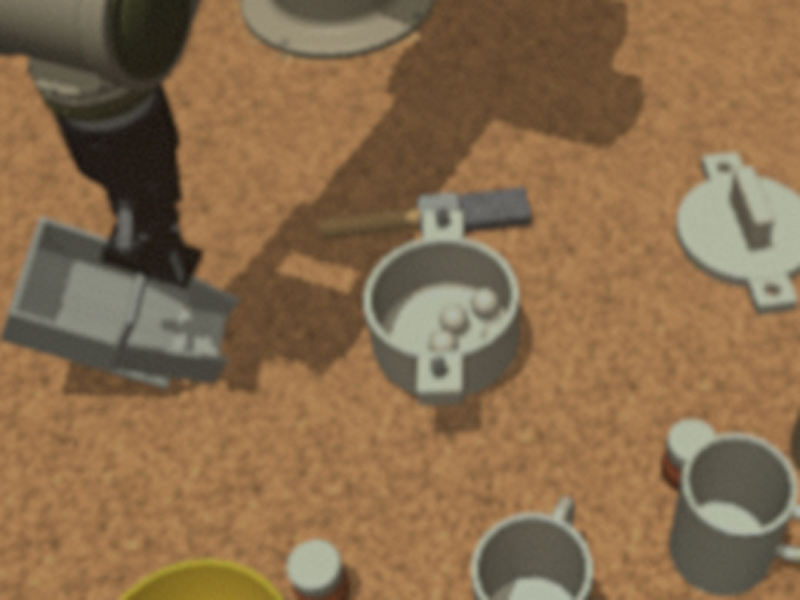

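Request:
apply_moves --pt "-0.6 0 0.2 0" --pt "-0.6 0 0.2 0" --pt "-0.5 0 0.25 0" --pt "-0.5 0 0.25 0" --pt "-0.5 0 0.3 0" --pt "0 0 0 0"

```text
time_s: 21.5
eef_pos: [456.4, -242.1, 171.6]
ee_rot: [0.006, 0.799, 0.602, -0.0]
force: [-7.5, -7.4, 37.4]
grip_width: 0.15
```

```bash
python3 go.py 458 -229 187 74;python3 pic.py 19 scene
```

```text
t 21.5 tcp [ 456.4 -242.1  171.6] yaw 73.99 tilt [ 0.007 -0.01  -1.   ] F [-7.5 -7.4 37.4] T [-0.38  1.68  0.08] gw 0.15 j [-0.71  0.44  1.7  -0.    1.   -0.43]
shift cm (tool) [ 1.29 -0.2  -1.55]
turn -0.01
```

View pics/scene19.png

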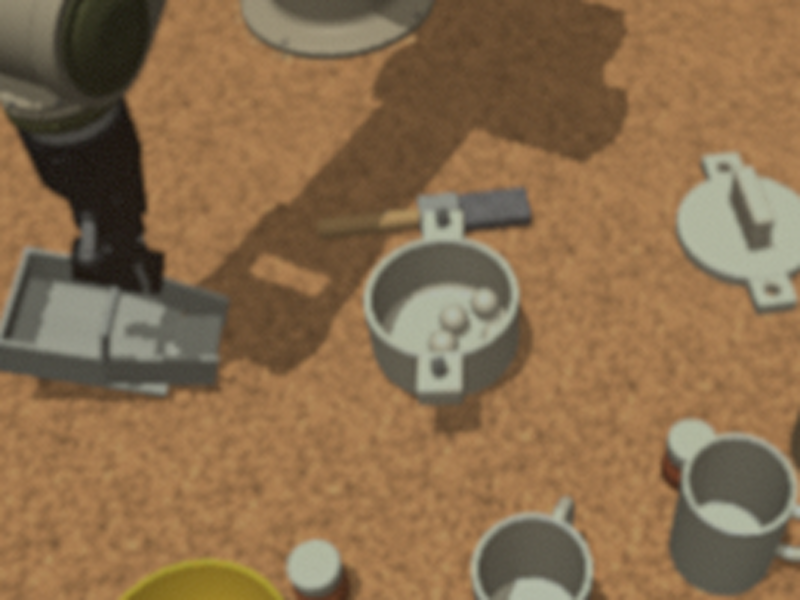

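Request:
apply_moves --pt "-0.5 0 0.15 0" --pt "-0.5 0 0.25 0" --pt "-0.4 0 0.3 0" --pt "-0.4 0 0.3 0" --pt "0 0 0.2 0" --pt "0 0 0 0"

```text
time_s: 22.15
eef_pos: [452.2, -260.5, 160.2]
ee_rot: [0.008, 0.799, 0.602, -0.0]
force: [-7.3, -13.2, 36.5]
grip_width: 0.154
```

```bash
python3 go.py 458 -229 159 74;python3 pic.py 20 scene
```

```text
t 22.15 tcp [ 452.2 -260.5  160.2] yaw 73.97 tilt [ 0.009 -0.013 -1.   ] F [ -7.3 -13.2  36.5] T [-1.18  1.21  0.02] gw 0.154 j [-0.75  0.46  1.69 -0.    0.97 -0.46]
shift cm (tool) [ 3.19 -0.31  0.08]
turn -0.03
```

View pics/scene20.png

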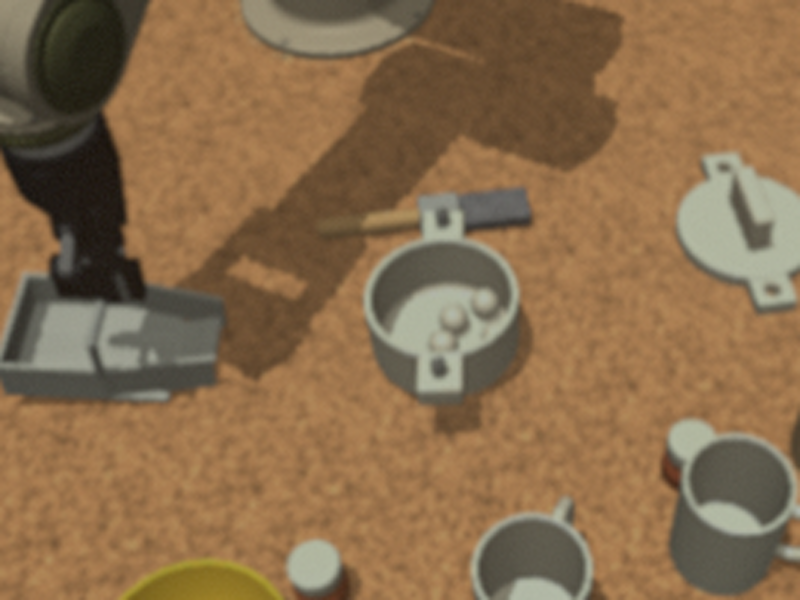

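Request:
apply_moves --pt "-0.2 0 0.05 0" --pt "0 0 -0.1 0"

```text
time_s: 22.4
eef_pos: [451.6, -261.3, 159.2]
ee_rot: [0.007, 0.799, 0.601, 0.0]
force: [1.4, -9.7, 18.1]
grip_width: 0.151
```

Request:
apply_moves --pt "0 0 0 0" --pt "0 0 0 0" --pt "0 0 0 0" --pt "0 0 0 0" --pt "0 0 0 0" --pt "0 0 0 0" --grip 8.5

```text
time_s: 23.0
eef_pos: [449.7, -257.5, 154.8]
ee_rot: [-0.0, 0.799, 0.602, -0.0]
force: [0.7, 0.0, 0.9]
grip_width: 0.994
```

Request:
apply_moves --pt "0 0 -1 0" --pt "0 0 -2 0" --pt "0 0 -3 0" --pt "0 0 -4 0" --pt "0 0 -4 0" --pt "0 0 -2 0" --pt "0 0 0 0"

```text
time_s: 23.7
eef_pos: [450.1, -257.8, 318.5]
ee_rot: [0.003, 0.799, 0.602, 0.001]
force: [-0.5, -0.2, -1.1]
grip_width: 0.995
```

```bash
python3 go.py 484.3 290 310 171.8;python3 pic.py 21 scene wrist
```

```text
t 23.7 tcp [ 450.1 -257.8  318.5] yaw 74.02 tilt [ 0.005 -0.004 -1.   ] F [-0.5 -0.2 -1.1] T [-0.   -0.   -0.03] gw 0.995 j [-0.75  0.29  1.5  -0.    1.35 -0.47]
shift cm (tool) [ 53.61 -11.8    0.63]
turn -97.78
```

View pics/scene21.png

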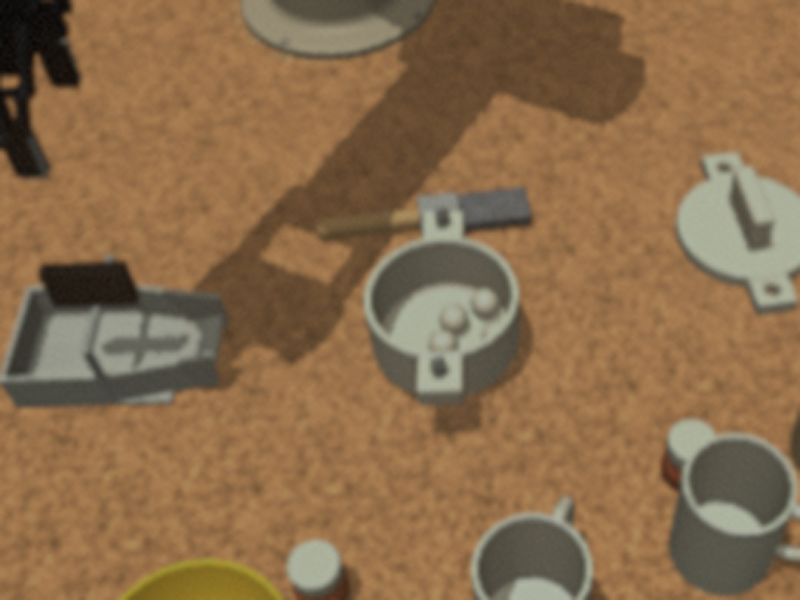

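View pics/wrist21.png

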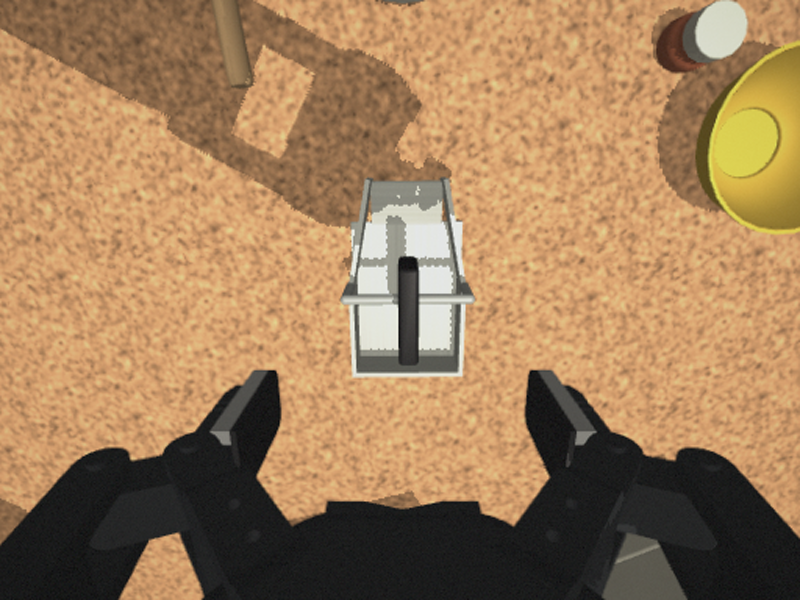

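Request:
apply_moves --pt "3 -0.6 0 0" --pt "4 -0.9 0 0" --pt "4 -0.9 0 0" --pt "4 -0.9 0 0" --pt "4 -0.9 0 0" --pt "4 -0.9 0 0" --pt "4 -0.9 0 0" --pt "4 -0.9 0 0"

```text
time_s: 24.6
eef_pos: [468.2, 61.2, 313.7]
ee_rot: [-0.001, 0.799, 0.602, -0.001]
force: [0.8, -0.3, -0.4]
grip_width: 0.994
```

Request:
apply_moves --pt "4 -0.9 0 0" --pt "4 -0.9 0 0" --pt "4 -0.9 0 0" --pt "4 -0.9 0 0" --pt "4 -0.9 0 0" --pt "2.6 -0.4 0 0" --pt "0 0 0 -7" --pt "0 0 0 -8"

```text
time_s: 25.4
eef_pos: [483.4, 290.9, 313.0]
ee_rot: [-0.001, 0.711, 0.703, -0.002]
force: [0.4, 1.1, 1.1]
grip_width: 0.997
```

Request:
apply_moves --pt "0 0 0 -8" --pt "0 0 0 -8" --pt "0 0 0 -8" --pt "0 0 0 -8" --pt "0 0 0 -8" --pt "0 0 0 -8" --pt "0 0 0 -8" --pt "0 0 0 -8"

```text
time_s: 26.2
eef_pos: [483.6, 290.1, 313.3]
ee_rot: [-0.001, 0.231, 0.973, -0.001]
force: [0.1, -0.7, 0.7]
grip_width: 0.996
```

Request:
apply_moves --pt "0 0 0 -8" --pt "0 0 0 -8" --pt "0 0 0 -2.8" --pt "0 0 0 0" --pt "0 0 0 0"

```text
time_s: 26.7
eef_pos: [483.8, 290.1, 314.0]
ee_rot: [-0.001, 0.072, 0.997, -0.0]
force: [-1.0, -0.5, -0.6]
grip_width: 0.999
```

```bash
python3 go.py 484.3 290 310 171.8;python3 pic.py 22 wrist
```

```text
t 26.7 tcp [483.8 290.1 314. ] yaw 171.71 tilt [-0.002 -0.001 -1.   ] F [-1.  -0.5 -0.6] T [-0.02 -0.06  0.02] gw 0.999 j [ 0.33  0.39  1.36  0.    1.39 -1.09]
shift cm (tool) [-0.05 -0.    0.4 ]
turn -0.09
```

View pics/wrist22.png

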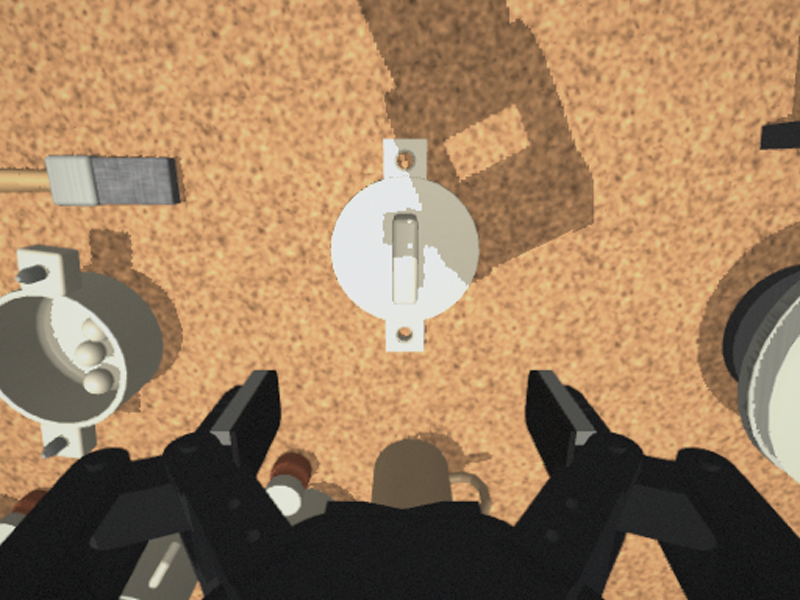

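```bash
python3 - <<'E'
from h import *; import pickle
from fit import fit
c=pickle.load(open("wrist22.pkl","rb"))
a=c["img"][80:235,195:325,::-1]
cv2.imwrite("pics/w22z.png",cv2.resize(a,None,fx=4,fy=3.8,interpolation=cv2.INTER_CUBIC))
g=lambda u,v:(u*.64-.2,v*.64-.2)
print(fit(c,[((78,0,14),g(405,334)),((-78,0,14),g(404.5,159)),((95,18,14),g(424,352)),((95,-18,14),g(386,352)),((-95,18,14),g(427,139)),((-95,-18,14),g(384,139))],[484,290,-.14]))
E
```

```text
(array([ 4.83918562e+02,  2.91653658e+02, -1.44149026e-01]), array([[-0.01,  0.33],
       [ 0.43,  0.88],
       [-0.05, -0.56],
       [ 0.01, -0.57],
       [ 0.08, -0.14],
       [-0.47, -0.12]]))
```

View pics/w22z.png

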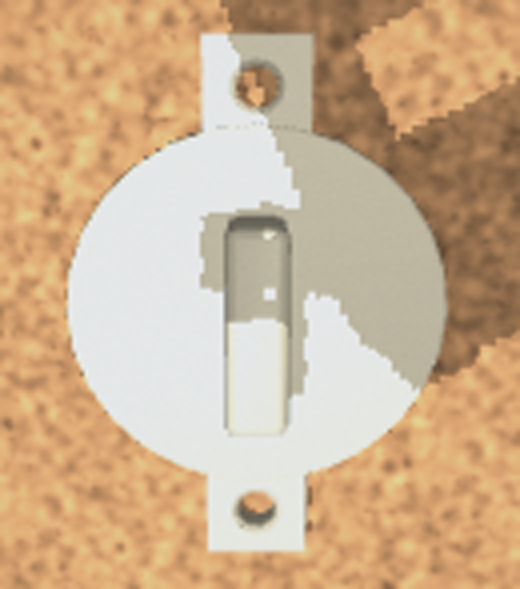

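Request:
apply_moves --pt "0 0.1 3 0" --pt "0 0 4 0" --pt "0 0 4 0" --pt "0 0 4 0" --pt "0 0 3 0" --pt "0 0 2 0" --pt "0 0 1.5 0" --pt "0 0 0 0"

```text
time_s: 27.55
eef_pos: [483.1, 290.8, 97.8]
ee_rot: [-0.002, 0.072, 0.997, -0.001]
force: [0.4, -0.4, 0.1]
grip_width: 0.992
```

```bash
python3 go.py 484.2 291 94 171.7
```

```text
t 27.55 tcp [483.1 290.8  97.8] yaw 171.75 tilt [-0.004 -0.001 -1.   ] F [ 0.4 -0.4  0.1] T [-0.01 -0.03 -0.01] gw 0.992 j [ 0.33  0.64  1.59 -0.    0.92 -1.09]
shift cm (tool) [-0.1   0.03  0.38]
turn 0.05
```

Request:
apply_moves --pt "-0.1 0 0.2 0" --pt "0 0 0 0"

```text
time_s: 27.75
eef_pos: [485.5, 291.1, 98.6]
ee_rot: [0.001, 0.072, 0.997, 0.0]
force: [0.5, 0.2, 0.8]
grip_width: 0.997
```

Request:
apply_moves --pt "0 0 0 0" --pt "0 0 0 0" --pt "0 0 0 0" --pt "0 0 0 0" --pt "0 0 0 0" --pt "0 0 0 0" --pt "0 0 0 0" --pt "0 0 0 0" --grip 0 --force 80

```text
time_s: 28.55
eef_pos: [485.2, 291.2, 98.2]
ee_rot: [0.0, 0.071, 0.997, 0.0]
force: [-1.0, -0.8, 5.4]
grip_width: 0.223
```

```bash
python3 go.py 484.2 291 94 171.7
```

```text
t 28.55 tcp [485.2 291.2  98.2] yaw 171.81 tilt [ 0.001  0.    -1.   ] F [-1.  -0.8  5.4] T [ 0.03  0.24 -0.03] gw 0.223 j [ 0.33  0.64  1.59  0.    0.92 -1.09]
shift cm (tool) [ 0.1  -0.03  0.42]
turn 0.11
```

Request:
apply_moves --pt "0 0 -1 0" --pt "0 0 -2 0" --pt "0 0 -3 0" --pt "0 0 -3 0" --pt "0 0 -2 0" --pt "0 0 -1 0" --pt "0 0 0 0"

```text
time_s: 29.25
eef_pos: [485.1, 291.1, 218.5]
ee_rot: [0.001, 0.071, 0.997, 0.0]
force: [0.7, -0.0, -4.7]
grip_width: 0.225
```

```bash
python3 go.py 522 -11.6 220 163.97; python3 pic.py 23 wrist top; python3 - <<'E'
from h import *; import pickle
for k,w in [("wrist4",(150,60)),("wrist5",0),("wrist15",0)]:
    c=pickle.load(open(k+".pkl","rb"))
    p=proj(c,[[522.0+78*np.cos(-.2798),-11.6+78*np.sin(-.2798),90],[522.0-78*np.cos(-.2798),-11.6-78*np.sin(-.2798),90],[522,-11.6,70]])
    print(k,p.round(1))
    a=c["img"][:,:,::-1].copy()
    b=cv2.resize(a,None,fx=4,fy=4,interpolation=cv2.INTER_CUBIC)
    for i,(u,v) in enumerate(p[:2]):
        t=b[int(max(0,4*v-100)):int(4*v+100),int(max(0,4*u-100)):int(4*u+100)].copy()
        print(k,i,"origin",max(0,4*v-100)/4,max(0,4*u-100)/4,t.shape)
        cv2.imwrite("pics/d_%s_%d.png"%(k,i),t)
E
cd pics; python3 -c "
import cv2,numpy as np
L=[cv2.imread('d_%s_%d.png'%(k,i)) for k in ['wrist5','wrist15'] for i in (0,1)]
L=[cv2.copyMakeBorder(x,200-x.shape[0],0,200-x.shape[1],0,cv2.BORDER_CONSTANT) for x in L]
cv2.imwrite('dd.png',np.hstack(L))"
```

```text
t 29.25 tcp [485.1 291.1 218.5] yaw 171.81 tilt [ 0.001  0.    -1.   ] F [ 0.7 -0.  -4.7] T [-0.01 -0.01 -0.01] gw 0.225 j [ 0.33  0.48  1.49 -0.    1.17 -1.09]
shift cm (tool) [ -7.96 -29.43  -0.15]
turn 7.84
wrist4 [[361.8 -11.1]
 [155.7 -11.3]
 [258.6  -2.2]]
wrist4 0 origin 0.0 336.75054260268604 (55, 200, 3)
wrist4 1 origin 0.0 130.69321689422975 (54, 200, 3)
wrist5 [[378.5  17.5]
 [136.4  17.2]
 [257.5  25. ]]
wrist5 0 origin 0.0 353.50300850249624 (170, 200, 3)
wrist5 1 origin 0.0 111.38317515309816 (168, 200, 3)
wrist15 [[323.2 199.8]
 [191.4 200.1]
 [257.3 194.6]]
wrist15 0 origin 174.84145605415398 298.2448588298932 (200, 200, 3)
wrist15 1 origin 175.13654733286722 166.3949929396474 (200, 200, 3)
```

View pics/dd.png

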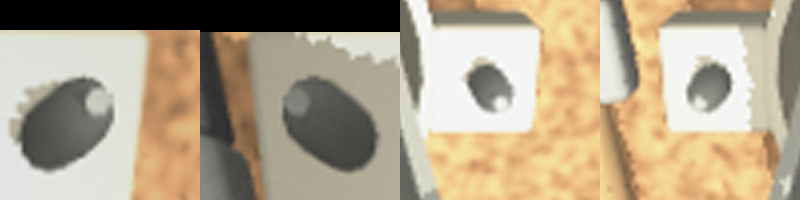

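View pics/wrist23.png

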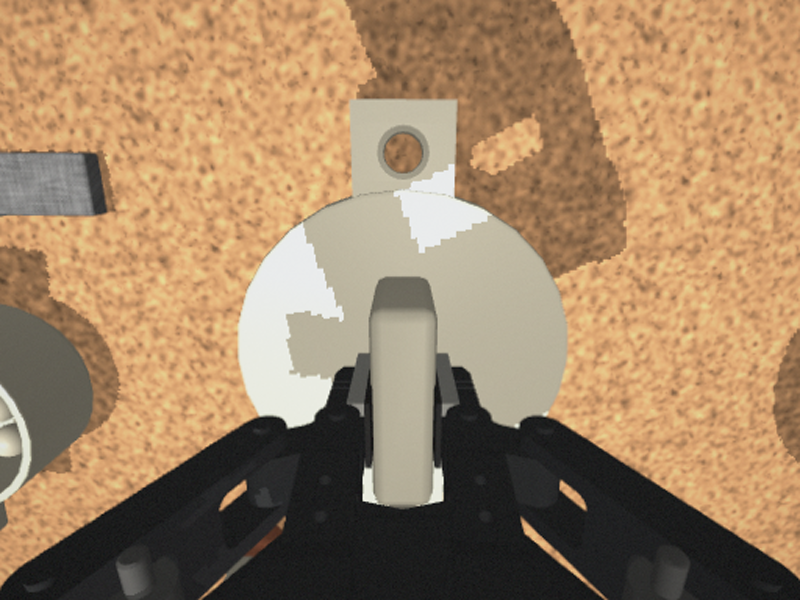

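```bash
python3 - <<'E'
from h import *; import pickle
from scipy.optimize import least_squares
obs={"wrist5":[(378.0,17.2),(135.4,17.7)],"wrist15":[(323.5,200.8),(190.1,201.1)]}
cs={k:pickle.load(open(k+".pkl","rb")) for k in obs}
def f(x):
    r=[]
    P=[[x[0]+78*np.cos(x[2]),x[1]+78*np.sin(x[2]),90],[x[0]-78*np.cos(x[2]),x[1]-78*np.sin(x[2]),90]]
    for k in obs: r.append((proj(cs[k],P)-np.array(obs[k])).ravel())
    return np.concatenate(r)
r=least_squares(f,[522,-11.6,-.28],x_scale=[10,10,.1]); print("jar",r.x,r.fun.round(2))
from fit import fit
c=pickle.load(open("wrist23.pkl","rb")); g=lambda u,v:(u*.64-.2,v*.64-.2)
z=120.3+14
print("lid",fit(c,[((-78,0,z),g(403,152)),((-95,18,z),g(457,99)),((-95,-18,z),g(350,99.5))],[485,291,-.144]))
b=cv2.resize(c["img"][50:150,200:320,::-1],None,fx=6,fy=6,interpolation=cv2.INTER_CUBIC); cv2.imwrite("pics/w23z.png",b)
E
```

```text
jar [ 5.21425642e+02 -1.16588179e+01 -2.77460154e-01] [-0.33  0.37  0.23  0.24 -0.71 -0.93  0.87 -0.65]
lid (array([ 4.84089852e+02,  2.91410042e+02, -1.41513964e-01]), array([[ 0.24,  0.19],
       [ 0.1 ,  0.02],
       [-0.33, -0.18]]))
```

View pics/w23z.png

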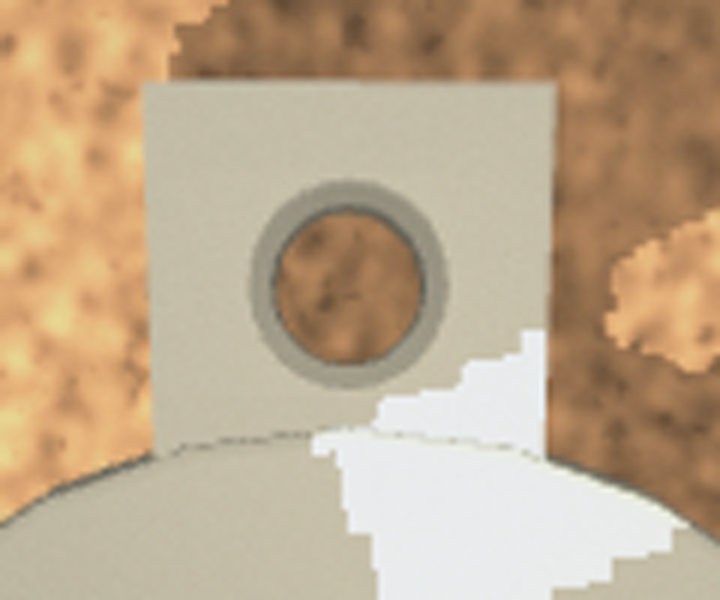

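Request:
apply_moves --pt "-0.6 -2 0 1" --pt "-0.8 -3 0 1" --pt "-0.9 -3.5 0 1" --pt "-1.0 -4 0 1" --pt "-1.0 -4 0 1" --pt "-1.0 -4 0 1" --pt "-1.0 -3.5 0 1" --pt "-0.8 -3 0 0.8"

```text
time_s: 30.15
eef_pos: [498.3, 10.6, 216.6]
ee_rot: [-0.001, 0.14, 0.99, 0.0]
force: [0.2, 0.6, -5.2]
grip_width: 0.221
```

Request:
apply_moves --pt "-0.2 -1 0 0" --pt "0 0 0 0" --pt "0 0 0 0"

```text
time_s: 30.45
eef_pos: [497.8, 3.0, 217.3]
ee_rot: [-0.001, 0.139, 0.99, 0.0]
force: [-0.2, 0.4, -5.4]
grip_width: 0.222
```

```bash
python3 go.py 522.45 -12.1 215 163.99
```

```text
t 30.45 tcp [497.8   3.  217.3] yaw 164.03 tilt [-0.001  0.001 -1.   ] F [-0.2  0.4 -5.4] T [ 0.03  0.08 -0.05] gw 0.222 j [-0.23  0.34  1.7   0.    1.1  -1.52]
shift cm (tool) [-2.79 -0.77  0.22]
turn 0.04
```

Request:
apply_moves --pt "-1.4 -0.4 0 0" --pt "-1.4 -0.4 0 0" --pt "0 0 0 0" --pt "0 0 0 0"

```text
time_s: 30.85
eef_pos: [522.4, -12.0, 217.4]
ee_rot: [-0.001, 0.139, 0.99, 0.0]
force: [-0.9, -0.5, -5.2]
grip_width: 0.217
```

```bash
python3 go.py 522.45 -12.1 200 163.99; python3 pic.py 24 wrist scene top
```

```text
t 30.85 tcp [522.4 -12.  217.4] yaw 164.08 tilt [-0.001  0.001 -1.   ] F [-0.9 -0.5 -5.2] T [0.04 0.06 0.  ] gw 0.217 j [-0.25  0.39  1.62  0.    1.13 -1.54]
shift cm (tool) [-0.01 -0.01  1.74]
turn 0.09
```

View pics/wrist24.png

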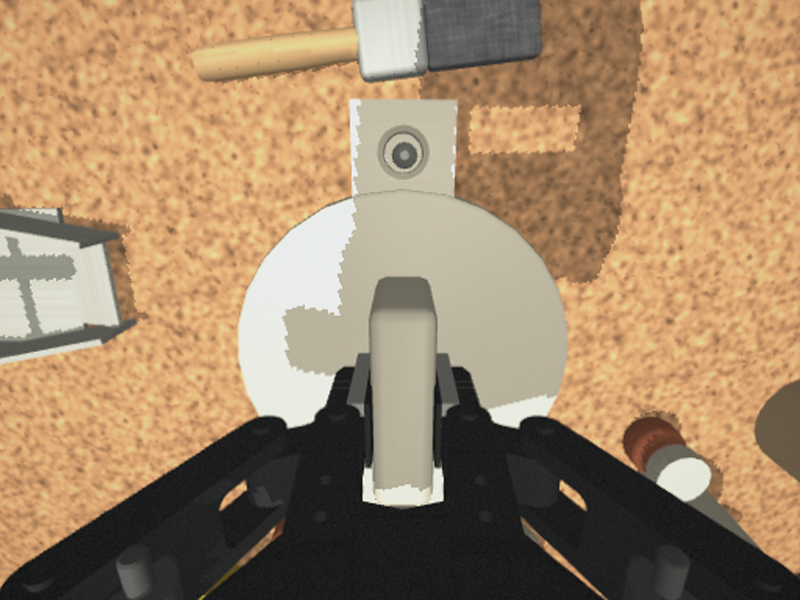

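View pics/scene24.png

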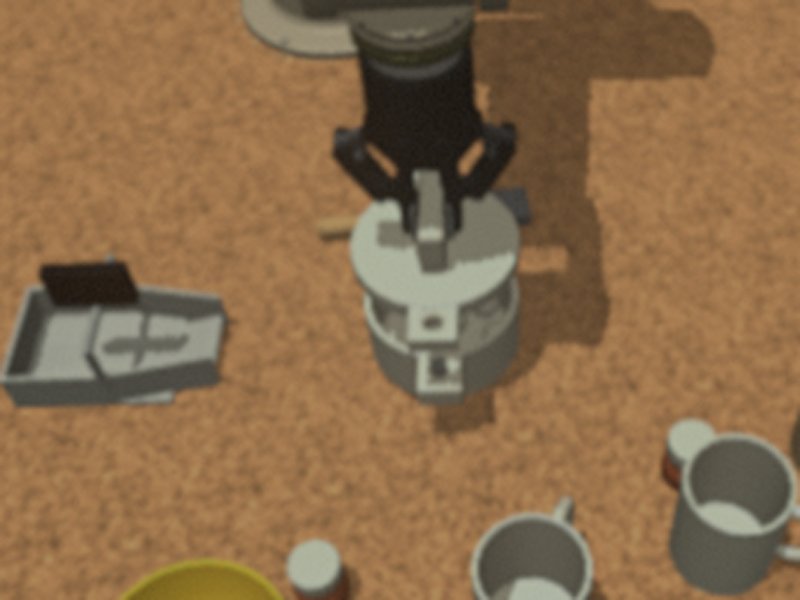

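Request:
apply_moves --pt "0 0 0.8 0" --pt "0 0 0.7 0" --pt "0 0 0.5 0" --pt "0 0 0 0" --pt "0 0 0 0"

```text
time_s: 31.5
eef_pos: [522.8, -13.2, 197.8]
ee_rot: [-0.0, 0.139, 0.99, 0.0]
force: [-0.2, 0.6, -5.3]
grip_width: 0.219
```

```bash
python3 go.py 522.45 -12.1 168 163.99; python3 pic.py 25 wrist top; python3 - <<'E'
from h import *; import pickle
c=pickle.load(open("wrist25.pkl","rb"))
b=cv2.resize(c["img"][50:150,200:320,::-1],None,fx=6,fy=6,interpolation=cv2.INTER_CUBIC); cv2.imwrite("pics/w25z.png",b)
k=-.2775
print((proj(c,[[521.5-78*np.cos(k),-11.65-78*np.sin(k),90]])-[200,50])*6+2.5)
c=pickle.load(open("top25.pkl","rb"))
b=cv2.resize(c["img"][150:270,225:325,::-1],None,fx=5,fy=5,interpolation=cv2.INTER_CUBIC); cv2.imwrite("pics/t25z.png",b)
E
```

```text
t 31.5 tcp [522.8 -13.2 197.8] yaw 164.0 tilt [-0.  0. -1.] F [-0.2  0.6 -5.3] T [-0.01 -0.05  0.03] gw 0.219 j [-0.25  0.42  1.65  0.    1.08 -1.54]
shift cm (tool) [0.06 0.09 2.98]
turn 0.01
[[359.02820547 286.61222961]]
```

View pics/w25z.png

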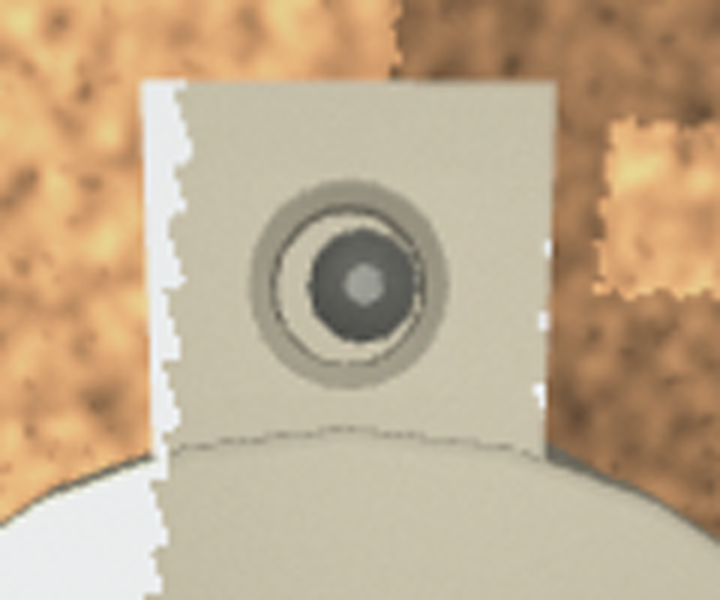

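View pics/t25z.png

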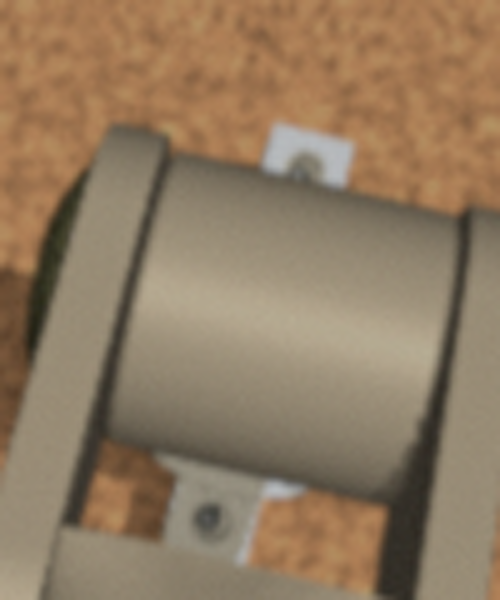

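Request:
apply_moves --pt "0.03 0.1 0.2 0" --pt "0 0 0.2 0" --pt "0 0 0.2 0" --pt "0 0 0 0" --pt "0 0 0 0"

```text
time_s: 32.1
eef_pos: [522.7, -12.1, 191.9]
ee_rot: [-0.0, 0.139, 0.99, 0.0]
force: [-0.6, 0.9, -5.1]
grip_width: 0.222
```

```bash
cat > z.py <<'E'
import sys; from h import *; from rig import capture
k=sys.argv[1]
c=capture("wrist"); b=cv2.resize(c["img"][50:150,200:320,::-1],None,fx=6,fy=6,interpolation=cv2.INTER_CUBIC)
c=capture("top"); t=cv2.resize(c["img"][165:265,245:305,::-1],None,fx=6,fy=6,interpolation=cv2.INTER_CUBIC)
b=np.hstack([b,t]); cv2.imwrite("pics/z%s.png"%k,cv2.resize(b,(792,440)))
E
python3 go.py 522.45 -12.1 168 163.99; python3 z.py 26
```

```text
t 32.1 tcp [522.7 -12.1 191.9] yaw 164.01 tilt [-0.  0. -1.] F [-0.6  0.9 -5.1] T [-0.08 -0.    0.08] gw 0.222 j [-0.25  0.42  1.65 -0.    1.07 -1.54]
shift cm (tool) [ 0.03 -0.01  2.39]
turn 0.02
```

View pics/z26.png

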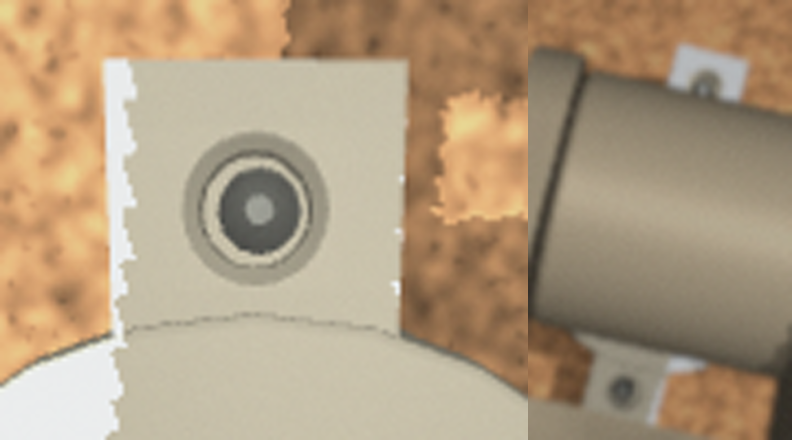

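Request:
apply_moves --pt "0 0 0.3 0" --pt "0 0 0.3 0" --pt "0 0 0.3 0" --pt "0 0 0 0" --pt "0 0 0 0"

```text
time_s: 32.7
eef_pos: [522.7, -12.1, 182.8]
ee_rot: [-0.0, 0.139, 0.99, 0.0]
force: [-0.1, 0.3, -5.5]
grip_width: 0.221
```

```bash
python3 go.py 522.45 -12.1 168 163.99; python3 z.py 27
```

```text
t 32.7 tcp [522.7 -12.1 182.8] yaw 164.0 tilt [-0.  0. -1.] F [-0.1  0.3 -5.5] T [-0.02 -0.03  0.02] gw 0.221 j [-0.25  0.44  1.66  0.    1.04 -1.54]
shift cm (tool) [ 0.03 -0.01  1.48]
turn 0.01
```

View pics/z27.png

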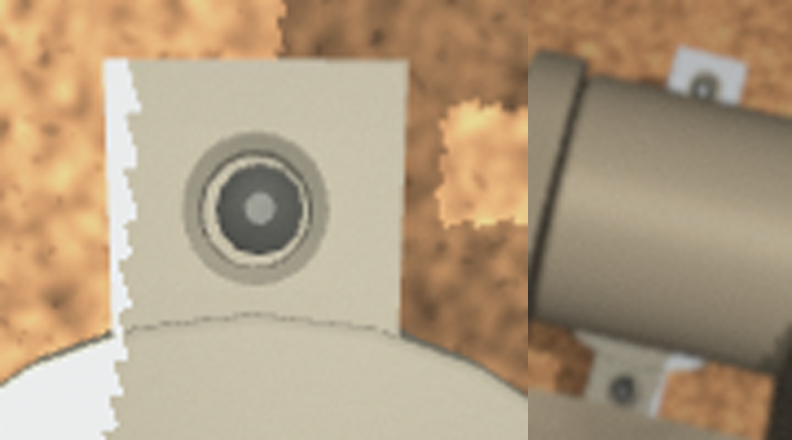

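No contact yet, so the lid is going onto the dowels freely; continuing.

Request:
apply_moves --pt "0 0 0.3 0" --pt "0 0 0.3 0" --pt "0 0 0.3 0" --pt "0 0 0.2 0" --pt "0 0 0 0" --pt "0 0 0 0"

```text
time_s: 33.4
eef_pos: [522.8, -12.1, 171.9]
ee_rot: [-0.0, 0.139, 0.99, -0.0]
force: [0.1, 0.1, -5.1]
grip_width: 0.221
```

```bash
python3 go.py 522.45 -12.1 168 163.99
```

```text
t 33.4 tcp [522.8 -12.1 171.9] yaw 164.0 tilt [-0. -0. -1.] F [ 0.1  0.1 -5.1] T [-0.    0.05 -0.03] gw 0.221 j [-0.25  0.45  1.67 -0.    1.02 -1.54]
shift cm (tool) [ 0.03 -0.01  0.39]
turn 0.01
```

Request:
apply_moves --pt "0 0 0.2 0" --pt "0 0 0.1 0" --pt "0 0 0.1 0" --pt "0 0 0 0" --pt "0 0 0 0"

```text
time_s: 33.9
eef_pos: [522.7, -12.1, 168.2]
ee_rot: [0.0, 0.139, 0.99, -0.0]
force: [-3.5, -0.3, 2.1]
grip_width: 0.22
```

Request:
apply_moves --pt "0 0 0.05 0" --pt "0 0 0 0" --pt "0 0 0 0"

```text
time_s: 34.2
eef_pos: [522.8, -12.1, 168.2]
ee_rot: [0.0, 0.139, 0.99, -0.0]
force: [-6.0, -0.2, 7.4]
grip_width: 0.216
```

```bash
python3 go.py 522.45 -12.1 168 163.99
```

```text
t 34.2 tcp [522.8 -12.1 168.2] yaw 164.02 tilt [ 0. -0. -1.] F [-6.  -0.2  7.4] T [ 0.14  0.91 -0.01] gw 0.216 j [-0.25  0.46  1.67 -0.    1.01 -1.54]
shift cm (tool) [ 0.03 -0.01  0.02]
turn 0.03
```

Request:
apply_moves --pt "0.03 0 0.08 0" --pt "0 0 0 0" --pt "0 0 0 0" --pt "0 0 0 0" --pt "0 0 0 0"

```text
time_s: 34.7
eef_pos: [522.7, -12.1, 168.2]
ee_rot: [0.001, 0.139, 0.99, -0.0]
force: [-8.0, 0.2, 13.7]
grip_width: 0.22
```

```bash
python3 go.py 522.45 -12.1 168 163.99; python3 z.py 28; python3 pic.py 28 scene wrist; python3 go.py
```

```text
t 34.7 tcp [522.7 -12.1 168.2] yaw 164.02 tilt [ 0.001 -0.001 -1.   ] F [-8.   0.2 13.7] T [0.21 1.23 0.05] gw 0.22 j [-0.25  0.46  1.67 -0.    1.01 -1.54]
shift cm (tool) [ 0.02 -0.01  0.02]
turn 0.03
t 34.9 tcp [522.7 -12.1 168.2] yaw 164.02 tilt [ 0.001 -0.001 -1.   ] F [-7.2  0.2 15.4] T [ 0.19  1.23 -0.02] gw 0.22 j [-0.25  0.46  1.67 -0.    1.01 -1.54]
```

View pics/scene28.png

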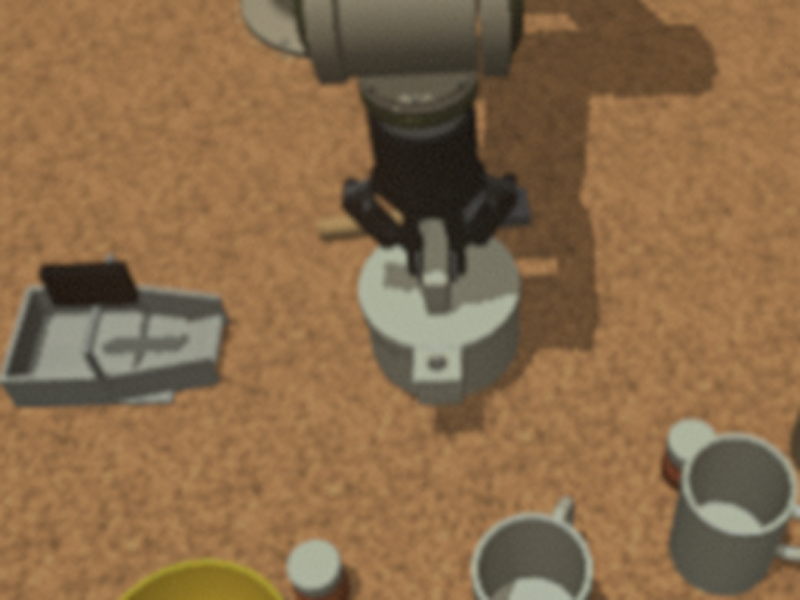

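View pics/wrist28.png

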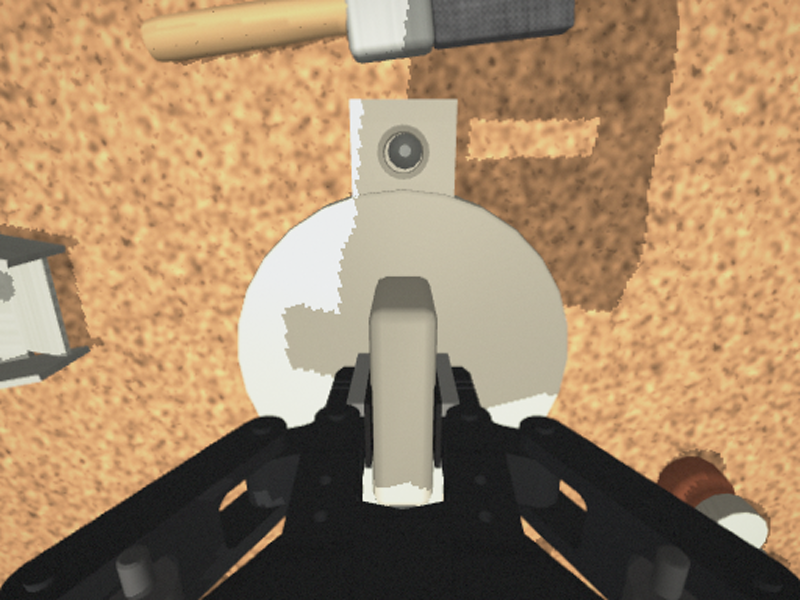

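```bash
python3 -c "
from rig import ctrl,readout
print(ctrl.finish_job()); print(readout.sense()['force'].round(1))"; python3 go.py
```

```text
the job is handed in; nothing more can be done
None
the job is handed in; nothing more can be done
the job is handed in; nothing more can be done
```

The job is handed in at about 35 s of the 72 s. The jar is charged, the caddy is back on the table, and the lid is seated and held under pressure. No verdict was reported, so the result rests on my own checks.

- **Tipping:** The moves only allow turning about the vertical. I took the caddy by its black bar and tilted it in the grip by pushing its spout against the jar's outer wall, then the inner wall. The balls jammed in the spout and I had to shake them loose. The first ball bounced near the far rim before dropping in. I saw all five in the jar afterwards. I worked out about 20° of tilt, with the lip about 65 mm up and above the 0.3 rad needed, from the arm's position. I did not measure it from an image.
- **Caddy:** I levelled it by dragging its spout back along the table, then let go. The pictures show it empty, upright and clear of the jar.
- **Lid:** It slid onto both dowels with no side contact on the way down. It stopped exactly 70 mm above its table height, which puts it flush on the rim. In the last picture, the visible dowel is nearly centred in its hole.
- **Press:** The arm was pressing with about 15 N, so about 20 N on the jar with the lid's own weight. A side force of about 7–8 N remained at the wrist; a small correction did not remove it.
- **Bystanders:** Nothing in the pictures showed the mugs, bowl, pigment jars or brush moving, but I did not measure their final positions.

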